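Level the sample stage and take a tilted reading

TASK

Pick up the orange wedge shim and push it in under the low corner foot of the white stage until the bubble of the level sits centred between its rings, and leave it there. Once it is level, load every brass sample mount upright and flat on the floor of the aluminium tray, then tip the tray by its blue handle to 30 degrees (never past 40), keep it there for eight seconds with the mounts in it, and lower it back flat; the stage must still be level, with the shim under the foot. Leave the other things on the bench where they are.

Things in the scene. Friction and masses are not known exactly. Their poses are not given: they have to be found in the camera images.
- stand: fixed base of the levelling stage: two dark posts carrying a white plate 200 x 200 x 12 mm, its top 52 mm above the bench when level. Origin: on the bench under the plate's centre; x, y along the plate's edges, z up (yaw within 0.15). The base does not tilt; the plate tilts about a line along x through the posts at y = -88, z = 38 mm. It starts 2.2 degrees down on its +y side.
- foot (a point): lowest point of the round rubber foot (radius 8 mm) under the plate's low corner (stand x = -60, y = +82 mm; a brass disc on the plate marks it): 9 mm above the bench at the start, 16 mm when level. The plate's edge is 18 mm further out at y = +100. About 8 N rest on it. The shim goes in under it from the stand's +y side, moving along -y.
- bubble (a joint): level reading, m: how far the bubble is from the middle of the vial, positive towards the stand's +y side. The bubble runs to the high side, 0.5 mm per milliradian: about -0.019 at the start, 0 when level.
- vial (a point): middle of the yellow-green level vial, 76 mm long, 18 mm thick, lying along the stand's y on the plate (stand x = 55, y = 58, z = 64 mm). The pale bubble, 13 mm long, is centred when it lies midway between the two black rings, 21 mm apart.
- wedge: loose orange wedge shim, 140 mm long, 36 wide, 80 g. Origin: mid-length on its underside. Thin nose (4 mm) at its own x = +70 mm; the top rises 1 in 5 to 24 mm at x = -30. From x = -30 to -70 the grip block, 30 mm wide (y), 34 high. Level comes with the nose about 60 mm past the foot; 5 mm of travel = 1 mm of foot = 3 mm of bubble. It stays put by friction; drawing it back lowers the corner.
- tray (a joint): tilt of the aluminium tray on the plate, rad: 0 = flat on the plate, grows as the handle end (the stand's -x end) is lifted; 30 degrees = 0.524, the long red tick of the scale beside the hinge. Stiff friction hinge: it stays where it is left; about 5 N at the handle lifts it, a light push lowers it.
- tray_in (a point): centre of the tray's inner floor, 168 mm (x) by 84 mm (y), walls 8 mm high above the floor; axes of the tray, parallel to the stand's when flat; the floor is 60 mm above the bench when level. The tray lies at stand y = -35 mm.
- tray_hinge (a point): point on the tray's hinge line, which runs along the stand's y at the tray's far end (89 mm from tray_in along +x, 2 mm below the floor)
- handle (a point): middle of the blue round handle bar, 10 mm in diameter, 67 mm free length, running along y 40 mm in front of the tray's -x end and 25 mm above the tray's floor level; it is 220 mm from the hinge line and is pinched from above
- mount1: brass sample mount, a plain disc 32 mm in diameter and 24 mm high (about 60 g) with a dark violet wafer on its top face; origin: centre of its underside, z up. It stands flat on the bench at the start; 2 to 4 such mounts are present.
- mount2: brass sample mount, a plain disc 32 mm in diameter and 24 mm high (about 60 g) with a dark violet wafer on its top face; origin: centre of its underside, z up. It stands flat on the bench at the start; 2 to 4 such mounts are present.
- mount3: brass sample mount, a plain disc 32 mm in diameter and 24 mm high (about 60 g) with a dark violet wafer on its top face; origin: centre of its underside, z up. It stands flat on the bench at the start; 2 to 4 such mounts are present.
- mount4: brass sample mount, a plain disc 32 mm in diameter and 24 mm high (about 60 g) with a dark violet wafer on its top face; origin: centre of its underside, z up. It stands flat on the bench at the start; 2 to 4 such mounts are present.
- dropper: amber glass dropper bottle, 40 mm diameter, 85 mm tall, standing; bystander, origin under its centre
- jar: white jar, 56 mm diameter, 55 mm tall, standing; bystander, origin under its centre
- screwdriver: screwdriver 160 mm long, lying; bystander
- parts_box: open blue parts box 100 x 70 x 30 mm; bystander, origin under its centre
- canister: black canister, 50 mm diameter, 50 mm tall, standing; bystander, origin under its centre
There are look-alikes about, which are no part of the job. There is more than one size of the wedge; the one meant has the size given above.

How it is judged:
On the way, in this order (a step that is already met when the one before it is completed fails the run):
1. the shim holds up the foot and the bubble is centred (within 3 mm), the robot not touching the stage, no mount on it yet (value of joint bubble between -0.003 and 0.003 m and contact force between wedge and stand above 0.5 N and contact force between each of the arm, the fingers and stand below 0.3 N and height (world z) of each of mount1, mount2, mount3, mount4 below 0.045 m), for 0.5 s.
2. every mount lies upright on the floor of the tray, the tray flat (x of mount1 in the frame of tray_in between -0.084 and 0.084 m and y of mount1 in the frame of tray_in between -0.042 and 0.042 m and z of mount1 in the frame of tray_in between -0.004 and 0.008 m and angle between the z axis of each of mount1, mount2, mount3, mount4 and the z axis of tray_in, either way round below 0.2 rad and x of mount2 in the frame of tray_in between -0.084 and 0.084 m and y of mount2 in the frame of tray_in between -0.042 and 0.042 m and z of mount2 in the frame of tray_in between -0.004 and 0.008 m and x of mount3 in the frame of tray_in between -0.084 and 0.084 m and y of mount3 in the frame of tray_in between -0.042 and 0.042 m and z of mount3 in the frame of tray_in between -0.004 and 0.008 m and x of mount4 in the frame of tray_in between -0.084 and 0.084 m and y of mount4 in the frame of tray_in between -0.042 and 0.042 m and z of mount4 in the frame of tray_in between -0.004 and 0.008 m and value of joint tray below 0.05 rad), for 0.2 s.
3. the tray stands at 30 degrees (within 3) with the mounts in it for at least 7 s (value of joint tray between 0.472 and 0.576 rad and x of mount1 in the frame of tray_in between -0.084 and 0.084 m and y of mount1 in the frame of tray_in between -0.042 and 0.042 m and z of mount1 in the frame of tray_in between -0.004 and 0.008 m and angle between the z axis of each of mount1, mount2, mount3, mount4 and the z axis of tray_in, either way round below 0.2 rad and x of mount2 in the frame of tray_in between -0.084 and 0.084 m and y of mount2 in the frame of tray_in between -0.042 and 0.042 m and z of mount2 in the frame of tray_in between -0.004 and 0.008 m and x of mount3 in the frame of tray_in between -0.084 and 0.084 m and y of mount3 in the frame of tray_in between -0.042 and 0.042 m and z of mount3 in the frame of tray_in between -0.004 and 0.008 m and x of mount4 in the frame of tray_in between -0.084 and 0.084 m and y of mount4 in the frame of tray_in between -0.042 and 0.042 m and z of mount4 in the frame of tray_in between -0.004 and 0.008 m), for 7 s.
At the end, for the whole second after the job is handed in: the bubble within 3 mm of the middle with the shim bearing the foot, the tray back flat (under 0.03 rad), every mount at rest and upright on the tray's floor (value of joint bubble between -0.003 and 0.003 m and contact force between wedge and stand above 0.5 N and x of mount1 in the frame of tray_in between -0.084 and 0.084 m and y of mount1 in the frame of tray_in between -0.042 and 0.042 m and z of mount1 in the frame of tray_in between -0.004 and 0.008 m and angle between the z axis of each of mount1, mount2, mount3, mount4 and the z axis of tray_in, either way round below 0.2 rad and x of mount2 in the frame of tray_in between -0.084 and 0.084 m and y of mount2 in the frame of tray_in between -0.042 and 0.042 m and z of mount2 in the frame of tray_in between -0.004 and 0.008 m and x of mount3 in the frame of tray_in between -0.084 and 0.084 m and y of mount3 in the frame of tray_in between -0.042 and 0.042 m and z of mount3 in the frame of tray_in between -0.004 and 0.008 m and x of mount4 in the frame of tray_in between -0.084 and 0.084 m and y of mount4 in the frame of tray_in between -0.042 and 0.042 m and z of mount4 in the frame of tray_in between -0.004 and 0.008 m and value of joint tray below 0.03 rad and linear speed of each of mount1, mount2, mount3, mount4, wedge below 0.02 m/s); the robot touches nothing.
It fails at once if the tray tipped past 40 degrees (value of joint tray above 0.7 rad).
It fails at once if a bystander moved more than 3 cm (distance of any of dropper, jar, screwdriver, parts_box, canister from where it was at the start of the episode above 0.03 m).
Of mount1, mount2, mount3, mount4 only 2 to 4 are there at a start; the rules pass over those that are not, and their reading is None.
At some moment in a run one of mount1, mount2, mount3, mount4 may be knocked a few centimetres aside while the robot is not near it.
Once in a run the grip may slacken for a moment while it holds something.
It also fails if it takes over 210 s, if anything falls off the work surface, if the arm or the gripper's body presses on something with over 40 N, if the wrist force passes 120 N, or if a joint passes its speed limit or range.

ROBOT

A 6-joint arm with a two-finger parallel gripper is mounted at the origin on the work surface. World frame = base frame: x ahead of the robot, y to its left, z up, the work surface at z = 0. Lengths are in m, angles in rad, forces in N, time in s.
With the tool pointing down it reaches from about 0.35 to 0.775 m from the base axis. Payload 5.5 kg.
Tool frame: the origin (TCP) lies between the finger pads; the fingertips stand env.nose_length ahead of it and the grasp point (between the pads) lies 8 mm behind it (env.nose_length is the distance from the TCP to the fingertips, in m); z points along the fingers, y is the direction in which the jaws open and shut (so a half turn about z gives the same grasp; the last joint's range is limited). The gripper opens to 85 mm and grips with 20 to 120 N. Pads are 22 mm wide; open, the fingers measure 114 mm over their backs; the gripper's body (76 mm by 85 mm) begins 54 mm behind the grasp point. The pads swing forward as they close: fully open they stand 13 mm farther back than shut.
Start: joints at [-1.261, 0.313, 0.046, 1.304, 0, 1.431], TCP at [0.25, -0.518, 0.242] pointing down, gripper open.
Joint ranges: [-2.76, 2.76], [-0.86, 1.69], [-1.03, 1.26], [-2.2, 2.34], [-1.47, 1.5], [-3.14, 3.14]. Speed limits (rad/s): [2.57, 2.57, 3.14, 3.14, 3.14, 3.14].

INTERFACE

Orientations are given as a unit quaternion [w, x, y, z].
In Python, from workcell import env gives the robot as it stands. The module is installed in compiled form; this text tells all that it offers.
- The arm moves only by the shell command python3 -m creep 'ROWS' [FORCE]. ROWS is a JSON object of lists of equal length, an entry for each row: "hand": the finger opening in mm, from 0 to 85.4; "delta_pos": the shift along the tool's x, y, z scaled (see below), a list of three; "turn": the turn about the tool's z scaled (see below). In form: {"hand": [hand, ...], "delta_pos": [[dx, dy, dz], ...], "turn": [turn, ...]}. A call has exactly 5 rows; each row shifts and turns the commanded pose from where the row before left it, along the tool's axes as they then stand; what a row does not reach is not made up. The controller multiplies each number of a shift by 0.8 m and each number of a turn by 5 degrees. A row lasts 1/12 s, in which the tool goes at most 41.7 mm and 7.16 degrees, less where a joint would pass 70% of its speed; a pose out of reach is approached as far as the arm can. A call with a number of a shift or a turn outside -1 to 1 is refused whole. A call with a gripper value outside its range is refused whole. The fingers move at their own pace and stop on an object; FORCE is the grip in N (left out, the last holds). Time passes only in rows, so rows that do not move let the fingers close, or fill a call up. It gives the time, the measured TCP pose, the force and the opening at its end, in the units of the state.
- env.get_state(): the state, without advancing time (a new reading comes with each control period).
- env.read_camera(name): name is "side" or "top"; returns a dict with "pixels" (400x640x3 uint8, red, green, blue), "depth" (400x640 float32, m along the optical axis (not along the pixel's ray), 0 where there is no reading), "fx", "fy", "cx", "cy" (pixels), "D" ([k1, k2, p1, p2, k3] as OpenCV has them; the pictures are not rectified), "origin" and "orientation" of the camera in the world. Camera axes: x right, y down, z forward; pixel columns grow to the right and rows downward; lengths in m; the calibration is good to about 2 mm. A picture is of the moment at which its call begins.
- env.hand_in(): hands the job in, once; it reports no verdict.
Trained networks look in the newest picture that a camera, given by its name, has taken for a name from the list of things; names that differ only in an ending like _2 or _b are one class to them, and where a whole thing is asked for, a point or a joint stands for the part that bears it (a point fixed in the world has none). Each returns a list of dicts, best first, with "score" (0 to 1); they miss things now and then, are a little off and sometimes report something else, mostly with a low value. They report only what shows in the picture. A call takes as long as a camera call. They do not tell look-alikes from the thing itself.
- env.find_in(camera, target): "location" ([row, column] in pixels, amid what is visible of it).
- env.pinpoint(camera, target): "location" ([row, column] in pixels: a listed point, or the origin of a listed thing).
The state is a dict: "clock": time; "joint_pos": joint angles; "qvel": joint speeds; "tau": joint torques, N m; "tcp_pos": TCP position; "orientation": TCP orientation; "wrist_force": force on the tool from outside, world axes, zero at the start; "ft_torque": the same for the moment, N m; "finger_gap": finger opening in m.
Only numpy, scipy, OpenCV 4.12 (cv2) and the standard library are available. Lean on these libraries where they do the work, as an engineer would, in place of code of your own. Each camera call takes 0.05 s, during which the arm holds its last target.

## Working session

There is one attempt and no reset: what is moved stays moved. The work goes in short steps, Python scripts to look and compute and a shell command to move; the robot and the scene stay as the last step left them, time stands still between calls to the robot, and variables do not carry over. Pictures are saved under pics/ and viewed, and the job is handed in when it is done.

```bash
mkdir -p pics; ls; python3 - <<'E'
from workcell import env
import cv2
print(env.get_state(), env.nose_length)
for c in ["top","side"]:
    r=env.read_camera(c)
    cv2.imwrite(f"pics/{c}0.png",r["pixels"][:,:,::-1])
    print(c,{k:v for k,v in r.items() if k not in("pixels","depth")})
    for n in ["stand","foot","vial","wedge","tray_in","tray_hinge","handle","mount1","dropper","jar","screwdriver","parts_box","canister"]:
        print(n,[( [round(x) for x in d["location"]],round(d["score"],2)) for d in env.pinpoint(c,n)])
print(env.get_state()["clock"])
E
```

```text
pics
{'clock': 0.0, 'joint_pos': array([-1.26056113e+00,  3.14021711e-01,  4.49766551e-02,  1.30359875e+00,
        8.13729332e-06,  1.43119663e+00]), 'qvel': array([ 3.15324201e-04, -1.90343699e-04, -1.67508101e-03,  7.71323883e-04,
       -1.37276988e-05, -3.43851784e-05]), 'tau': array([-1.24599523e-03, -4.80614913e+01,  2.98538929e+01,  1.90518686e-02,
       -4.01173875e-04,  6.62350431e-06]), 'tcp_pos': array([ 0.24986188, -0.51732907,  0.24139578]), 'orientation': array([-9.20725872e-04,  9.74812107e-01,  2.23025791e-01, -7.46619164e-05]), 'wrist_force': array([-0.45018193, -0.49871766, -0.42294697]), 'ft_torque': array([-0.0316215 , -0.01746216, -0.0277136 ]), 'finger_gap': 0.08559087785886056} 0.011
top {'fx': 389.9188856422457, 'fy': 389.9188856422457, 'cx': 318.77679984737324, 'cy': 201.97369666506887, 'D': array([0.00729722, 0.        , 0.        , 0.        , 0.        ]), 'origin': array([0.29371998, 0.01467568, 1.2365696 ]), 'orientation': array([ 0.07090467, -0.68662941,  0.7200709 , -0.07078476])}
stand [([181, 326], 0.96), ([175, 330], 0.74)]
foot [([203, 298], 0.84
[... 626 characters left out ...]
  ,  0.        ]), 'origin': array([0.18913414, 0.87414399, 0.91824934]), 'orientation': array([ 0.08005546, -0.15603892,  0.90143209, -0.39580698])}
stand [([200, 295], 0.6)]
foot [([223, 305], 0.66), ([166, 367], 0.15)]
vial [([200, 267], 0.64)]
wedge [([324, 341], 0.91), ([314, 277], 0.63), ([364, 229], 0.6)]
tray_in [([181, 299], 0.79)]
tray_hinge [([178, 270], 0.96)]
handle [([181, 344], 0.75)]
mount1 [([156, 335], 0.66), ([144, 372], 0.52), ([165, 368], 0.51)]
dropper [([150, 295], 0.53), ([224, 304], 0.27), ([182, 344], 0.21)]
jar [([375, 298], 0.96)]
screwdriver [([247, 226], 0.5)]
parts_box [([128, 317], 0.74), ([198, 268], 0.7)]
canister [([128, 404], 0.72), ([142, 371], 0.65)]
1.4
```

View pics/top0.png

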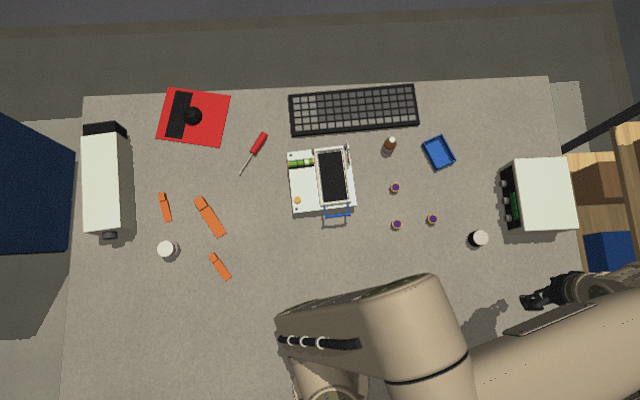

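View pics/side0.png

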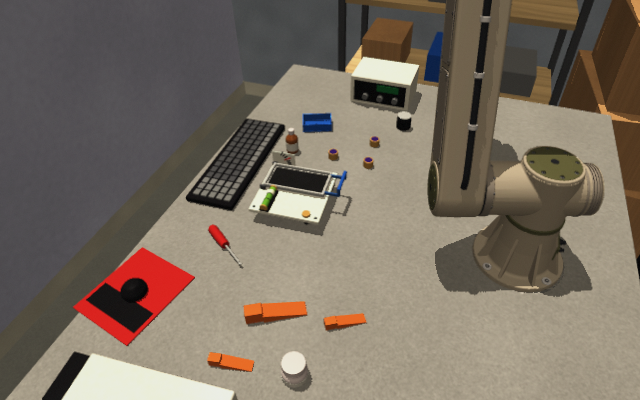

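The top view shows the stage at about (185,322) and three mounts at (187,395), (224,396) and (219,431). The three orange wedges are at (207,166), (216,210) and (266,220); the middle one is the longest, at about 47 px or 140 mm. Next I'll measure these in world coordinates.

```bash
cat > h.py <<'E'
from workcell import env
import numpy as np, cv2
from scipy.spatial.transform import Rotation as R
from scipy.optimize import least_squares
def rot(q): return R.from_quat([q[1],q[2],q[3],q[0]]).as_matrix()
def K(r): return np.array([[r["fx"],0,r["cx"]],[0,r["fy"],r["cy"]],[0,0,1]])
def ray(r,uv):
    p=cv2.undistortPoints(np.array(uv,float).reshape(-1,1,2),K(r),r["D"]).reshape(-1,2)
    return np.c_[p,np.ones(len(p))]
def onz(r,uv,z):
    d=ray(r,uv)@rot(r["orientation"]).T; o=r["origin"]
    return o+d*((z-o[2])/d[:,2])[:,None]
def cloud(r):
    v,u=np.mgrid[:400,:640]; d=ray(r,np.c_[u.ravel(),v.ravel()])*r["depth"].reshape(-1,1)
    return (r["origin"]+d@rot(r["orientation"]).T).reshape(400,640,3)
def proj(r,P):
    M=rot(r["orientation"]); P=np.asarray(P,float).reshape(-1,3)
    c=(P-r["origin"])@M
    return cv2.projectPoints(c,np.zeros(3),np.zeros(3),K(r),r["D"])[0].reshape(-1,2)
def yaw():
    """world yaw of tool y axis and tool axes"""
    return rot(env.get_state()["orientation"])
def to_tool(dw): return yaw().T@np.asarray(dw)/0.8
def crop(name,r,r0,r1,c0,c1,f):
    im=r["pixels"][r0:r1,c0:c1,::-1]; cv2.imwrite(name,cv2.resize(im,None,fx=f,fy=f,interpolation=cv2.INTER_CUBIC))
E
python3 - <<'E'
from h import *
r=env.read_camera("top"); P=cloud(r); s=env.read_camera("side"); S=cloud(s)
crop("pics/t1.png",r,130,250,280,440,5); crop("pics/s1.png",s,130,250,230,390,5)
hsv=cv2.cvtColor(r["pixels"],cv2.COLOR_RGB2HSV)
m=cv2.inRange(hsv,(5,180,120),(16,255,255))
n,l,st,c=cv2.connectedComponentsWithStats(m)
for i in range(1,n):
    if st[i,4]>60:
        v,u=np.where(l==i); q=P[v,u]; print("orange",st[i],c[i].round(), "rect",cv2.minAreaRect(np.float32(q[:,:2]*1000)),"zmax",np.percentile(q[:,2],98))
for nm,px,z in [("m1",(395,187),.024),("m2",(396,224),.024),("m3",(431,219),.024)]:
    print(nm,P[px[1],px[0]],onz(r,[px],z))
for cam,X,Q in(("top",r,P),("side",s,S)):
    for n in ["foot","vial","tray_in","tray_hinge","handle","stand"]:
        d=env.pinpoint(cam,n)
        if d:
            a=d[0]["location"]; z=dict(foot=.009,vial=.06,tray_in=.057,tray_hinge=.055,handle=.082,stand=0)[n]
            print(cam,n,onz(X,[a[::-1]],z)[0].round(4),Q[int(a[0]),int(a[1])].round(4))
    print("bench z",[Q[a].round(4) for a in ([(230,300),(260,350),(190,430)] if cam=="top" else [(260,300),(200,380)])])
E
```

```text
orange [159 197  13  25 114] [165. 210.] rect ((543.6476440429688, 499.99371337890625), (78.44607543945312, 22.553844451904297), 11.11993408203125) zmax 0.02581990058395545
m1 [ 0.5764869  -0.23565531  0.02800321] [[ 0.57742352 -0.2364845   0.024     ]]
m2 [ 0.45805113 -0.22886853  0.02646317] [[ 0.45838563 -0.22936427  0.024     ]]
m3 [ 0.46875267 -0.33988189  0.02542579] [[ 0.46895872 -0.34029928  0.024     ]]
top foot [0.5406 0.0823 0.009 ] [0.5364 0.0802 0.0444]
top vial [0.6607 0.0544 0.06  ] [0.6612 0.0556 0.0681]
top tray_in [ 0.6205 -0.0257  0.057 ] [ 0.6212 -0.0238  0.0582]
top tray_hinge [ 0.698  -0.0279  0.055 ] [ 0.6979 -0.0277  0.064 ]
top handle [ 0.4896 -0.0394  0.082 ] [ 0.506  -0.0414  0.0034]
top stand [ 0.6094 -0.0089  0.    ] [ 0.5961 -0.0069  0.0588]
bench z [array([ 0.4574,  0.0732, -0.0031]), array([ 0.3549, -0.0804, -0.0021]), array([ 0.5674, -0.3538,  0.0006])]
side foot [0.5436 0.0749 0.009 ] [0.5434 0.0809 0.0178]
side vial [0.6676 0.0622 0.06  ] [0.6635 0.0732 0.0709]
side tray_in [ 0.617  -0.0359  0.057 ] [ 0.6192 -0.0374  0.0574]
side handle [ 0.4781 -0.0387  0.082 ] [ 0.5062 -0.1272  0.0037]
side stand [ 0.616  -0.0029  0.    ] [0.5981 0.0372 0.0438]
bench z [array([ 0.5172,  0.1915, -0.0008]), array([ 0.381 , -0.0879,  0.0023])]
```

View pics/t1.png

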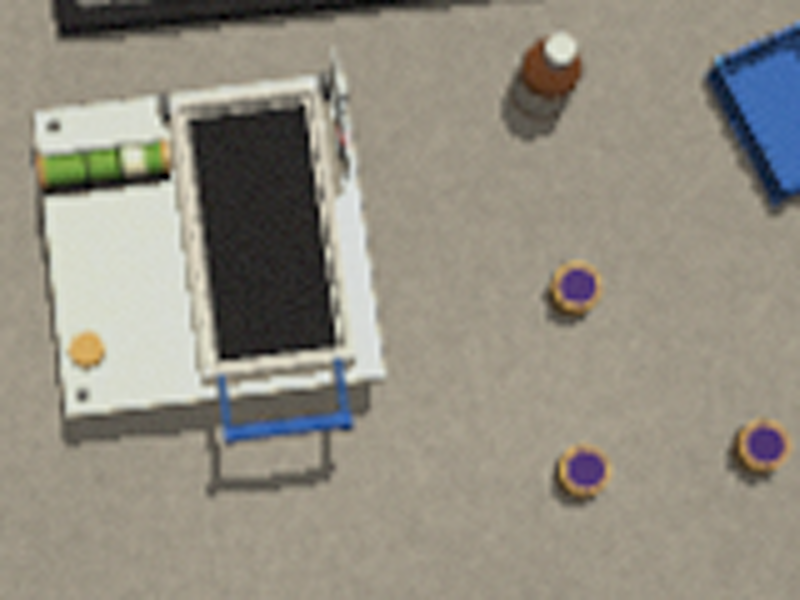

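View pics/s1.png

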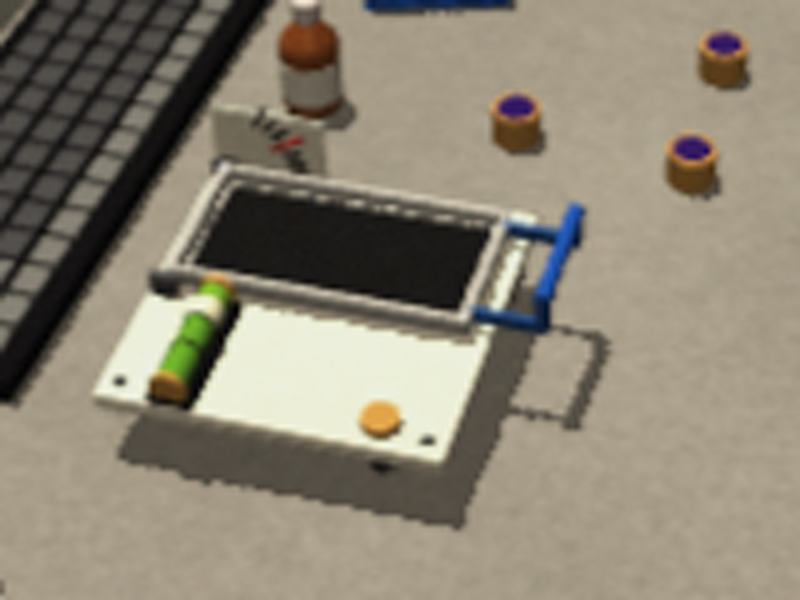

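```bash
cat > stage.py <<'E'
from h import *
def zt(y,top=.052,tilt=.0384): return top-tilt*(y+.088)
def T(p): 
    c,s_=np.cos(p[2]),np.sin(p[2]); return np.array([[c,-s_],[s_,c]])
E
python3 - <<'E'
from stage import *
r=env.read_camera("top"); s=env.read_camera("side"); P=cloud(r)
def cp(c,ox,oy): return [(c[0]+.5)/5-.5+ox,(c[1]+.5)/5-.5+oy]
A=[((-.06,.082,.052),(87,347)),((-.1,.1,.052),(68,415)),((-.1,-.1,.052),(384,378)),((.1,.1,.052),(36,112)),((-.131,-.035,.085),(288,430))]
B=[((-.06,.082,.052),(380,417)),((-.1,.1,.052),(442,462)),((.1,.1,.052),(95,398)),((-.131,-.035,.085),(560,252))]
def W(p,X):
    x,y,z=X; a=.0384; 
    yy=-.088+(y+.088)*np.cos(a)+(z-.038)*np.sin(a); zz=.038+(z-.038)*np.cos(a)-(y+.088)*np.sin(a)
    return np.r_[p[:2]+T(p)@[x,yy],zz]
def f(p):
    e=[]
    for X,c in A: e.append(proj(r,W(p,X))[0]-cp(c,280,130))
    for X,c in B: e.append(proj(s,W(p,X))[0]-cp(c,230,130))
    return np.ravel(e)
o=least_squares(f,[.6,0,0.1]); print(o.x); print(o.fun.reshape(-1,2).round(2))
hsv=cv2.cvtColor(r["pixels"],cv2.COLOR_RGB2HSV)
for (X,nm) in((r,"top"),(s,"side")):
  hsv=cv2.cvtColor(X["pixels"],cv2.COLOR_RGB2HSV); Q=cloud(X)
  m=cv2.inRange(hsv,(3,150,60),(16,255,255))
  n,l,st,c=cv2.connectedComponentsWithStats(m)
  for i in range(1,n):
    if st[i,4]>60:
        v,u=np.where(l==i); q=Q[v,u]; g=onz(X,np.c_[u,v],.012); print(nm,st[i],"rect",cv2.minAreaRect(np.float32(q[:,:2]*1000)),cv2.minAreaRect(np.float32(g[:,:2]*1000)),"zmax",np.percentile(q[:,2],98))
crop("pics/t2.png",r,180,290,150,250,6);crop("pics/s2.png",s,290,380,190,380,4)
E
```

```text
[ 0.61194171 -0.00242203  0.07308476]
[[ 0.42  0.81]
 [-0.12  0.47]
 [ 0.74 -0.24]
 [-0.39 -0.01]
 [ 0.42  0.1 ]
 [-0.21  1.16]
 [-0.14 -0.22]
 [-1.14 -0.98]
 [ 0.21  0.56]]
top [158 193  14  29 232] rect ((415.3863525390625, 283.764404296875), (585.8426513671875, 75.06168365478516), 58.36896896362305) ((551.1458129882812, 502.2072448730469), (98.8805160522461, 25.888776779174805), 15.382194519042969) zmax 0.027745773950337223
top [194 196  32  42 493] rect ((408.2533874511719, 224.6764678955078), (472.46746826171875, 75.14936065673828), 52.35456085205078) ((513.695556640625, 359.53887939453125), (147.39259338378906, 35.49793243408203), 32.6967887878418) zmax 0.03910298498307322
top [209 253  22  28 230] rect ((312.3837890625, 193.94107055664062), (353.4356689453125, 70.8583984375), 72.71956634521484) ((354.7239990234375, 326.9496154785156), (95.24988555908203, 24.305727005004883), 33.4045295715332) zmax 0.02644831042756316
side [ 560    0   80  257 6995] rect ((-302.57781982421875, -288.61962890625), (2464.177734375, 550.4789428710938), 79.67005920410156) ((-291.4743957519531, -1090
[... 691 characters left out ...]
5), (143.24642944335938, 641.5239868164062), 27.001665115356445) ((511.08612060546875, 358.12139892578125), (141.77964782714844, 51.60276412963867), 25.8931827545166) zmax 0.03517822268064444
side [324 313  42  17 477] rect ((296.5682067871094, 590.5662841796875), (90.93644714355469, 599.6365966796875), 12.125967025756836) ((352.6978759765625, 330.33392333984375), (91.71198272705078, 32.620201110839844), 26.661298751831055) zmax 0.024207752083783857
side [207 352  47  20 585] rect ((371.6234130859375, 657.522216796875), (85.48170471191406, 560.001953125), 48.79081726074219) ((549.07421875, 505.4273376464844), (101.26577758789062, 30.5135555267334), 7.346652030944824) zmax 0.02437724477075723
```

View pics/t2.png

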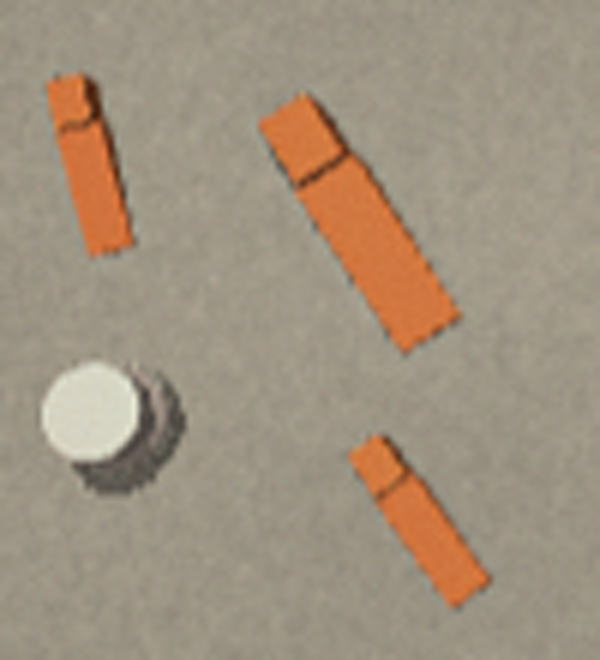

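View pics/s2.png

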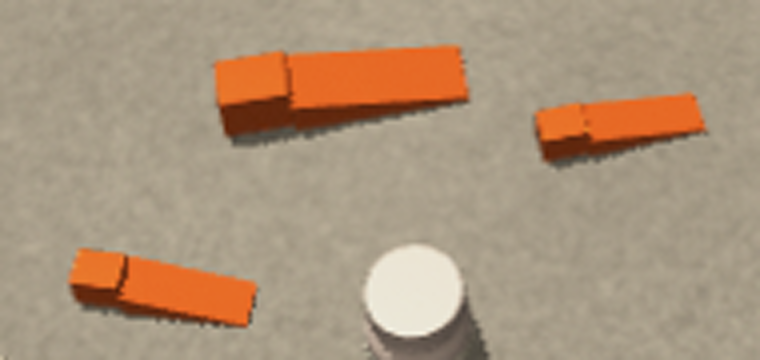

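```bash
python3 - <<'E'
from stage import *
r=env.read_camera("top"); s=env.read_camera("side")
def cp(c,k,ox,oy): return [(c[0]+.5)/k-.5+ox,(c[1]+.5)/k-.5+oy]
A=[((.07,.018,.004),(461,316)),((.07,-.018,.004),(405,352)),((-.07,.015,.034),(303,93)),((-.07,-.015,.034),(260,124))]
B=[((.07,.018,.004),(461,46)),((.07,-.018,.004),(468,100)),((-.07,.015,.034),(216,62)),((-.07,-.015,.034),(221,105))]
def W(p,X): return np.r_[p[:2]+T(p)@X[:2],X[2]]
def f(p): return np.ravel([proj(r,W(p,X))[0]-cp(c,6,150,180) for X,c in A]+[proj(s,W(p,X))[0]-cp(c,4,190,290) for X,c in B])
o=least_squares(f,[.51,.36,-2.6]); w=o.x;print(w); print(o.fun.reshape(-1,2).round(2))
print("block centre",w[:2]+T(w)@[-.05,0], "block axis yaw deg",np.degrees(w[2]))
M=yaw(); print(M.round(3)); q=env.get_state()
ty=np.degrees(np.arctan2(M[1,1],M[0,1])); print("tool y yaw",ty)
E
```

```text
[ 0.50972451  0.35757093 -2.60167574]
[[ 0.18  0.46]
 [-0.24  0.74]
 [ 0.67  0.3 ]
 [-0.4   0.29]
 [-0.34 -0.05]
 [ 0.45 -0.56]
 [-0.49 -0.26]
 [-0.84  0.26]]
block centre [0.55261208 0.38327417] block axis yaw deg -149.0650396906126
[[ 0.901  0.435  0.   ]
 [ 0.435 -0.901 -0.   ]
 [-0.     0.    -1.   ]]
tool y yaw -64.22996641739373
```

```bash
python3 -m creep '{"hand":[85,85,85,85,85],"delta_pos":[[0,0,0],[0,0,0],[0,0,0],[0,0,0],[0,0,0]],"turn":[-1,-1,-1,-1,-1]}' 60; python3 -c "
from h import *
M=yaw();print(np.degrees(np.arctan2(M[1,1],M[0,1])))"
```

```text
clock: 2.72
tcp_pos: [0.25, -0.5178, 0.2423]
orientation: [0.0, 0.903, 0.431, -0.0]
wrist_force: [-0.3, -0.9, 0.4]
finger_gap: 0.0849
-38.982350015162474
```

```bash
Z='' 
python3 -m creep '{"hand":[85,85,85,85,85],"delta_pos":[[0,0,0],[0,0,0],[0,0,0],[0,0,0],[0,0,0]],"turn":[-1,-1,-1,-1,-1]}'>/dev/null
python3 -m creep '{"hand":[85,85,85,85,85],"delta_pos":[[0,0,0],[0,0,0],[0,0,0],[0,0,0],[0,0,0]],"turn":[-1,-1,-1,-1,-1]}'>/dev/null
python3 -m creep '{"hand":[85,85,85,85,85],"delta_pos":[[0,0,0],[0,0,0],[0,0,0],[0,0,0],[0,0,0]],"turn":[-1,-1,-1,-1,-1]}'>/dev/null
python3 -m creep '{"hand":[85,85,85,85,85],"delta_pos":[[0,0,0],[0,0,0],[0,0,0],[0,0,0],[0,0,0]],"turn":[-1,-1,-1,-1,-1]}'>/dev/null
python3 -m creep '{"hand":[85,85,85,85,85],"delta_pos":[[0,0,0],[0,0,0],[0,0,0],[0,0,0],[0,0,0]],"turn":[-1,-1,-1,-1,-1]}'>/dev/null
python3 -m creep '{"hand":[85,85,85,85,85],"delta_pos":[[0,0,0],[0,0,0],[0,0,0],[0,0,0],[0,0,0]],"turn":[-1,-1,-1,-1,-1]}'>/dev/null
python3 -m creep '{"hand":[85,85,85,85,85],"delta_pos":[[0,0,0],[0,0,0],[0,0,0],[0,0,0],[0,0,0]],"turn":[-1,-1,0,0,0]}'
cat >> h.py <<'E'
def go(x,y,z):
    st=env.get_state(); M=rot(st["orientation"]); d=np.array([x,y,z])-st["tcp_pos"]; t=M.T@d/0.8
    print("clock",round(st["clock"],1),"tcp",st["tcp_pos"].round(4),"yawY",np.degrees(np.arctan2(M[1,1],M[0,1])).round(2),"gap",round(st["finger_gap"],4),"F",st["wrist_force"].round(1),"j",st["joint_pos"].round(2))
    print("need tool units",t.round(4),"dist",np.linalg.norm(d).round(4))
E
python3 -c "
from h import *
go(.5526,.3833,.16)"
```

```text
clock: 5.63
tcp_pos: [0.25, -0.5179, 0.2423]
orientation: [0.0, -0.264, 0.964, -0.0]
wrist_force: [-0.4, 0.4, 0.7]
finger_gap: 0.0847
clock 5.6 tcp [ 0.25   -0.5179  0.2423] yawY 120.65 gap 0.0847 F [-0.4  0.4  0.7] j [-1.26  0.31  0.05  1.3   0.   -1.8 ]
need tool units [-0.8996  0.7763  0.1028] dist 0.9542
```

```bash
python3 -m creep '{"hand":[85,85,85,85,85],"delta_pos":[[-0.036,0.031,0],[-0.036,0.031,0],[-0.036,0.031,0],[-0.036,0.031,0],[-0.036,0.031,0]],"turn":[0,0,0,0,0]}'>/dev/null
python3 -m creep '{"hand":[85,85,85,85,85],"delta_pos":[[-0.036,0.031,0],[-0.036,0.031,0],[-0.036,0.031,0],[-0.036,0.031,0],[-0.036,0.031,0]],"turn":[0,0,0,0,0]}'
python3 -m creep '{"hand":[85,85,85,85,85],"delta_pos":[[-0.036,0.031,0],[-0.036,0.031,0],[-0.036,0.031,0],[-0.036,0.031,0],[-0.036,0.031,0]],"turn":[0,0,0,0,0]}'>/dev/null
python3 -m creep '{"hand":[85,85,85,85,85],"delta_pos":[[-0.036,0.031,0],[-0.036,0.031,0],[-0.036,0.031,0],[-0.036,0.031,0],[-0.036,0.031,0]],"turn":[0,0,0,0,0]}'>/dev/null
python3 -m creep '{"hand":[85,85,85,85,85],"delta_pos":[[-0.036,0.031,0.02],[-0.036,0.031,0.02],[-0.036,0.031,0.02],[-0.036,0.031,0.02],[-0.036,0.031,0.02]],"turn":[0,0,0,0,0]}'
python3 -c "
from h import *
go(.5526,.3833,.06)"
```

```text
clock: 6.47
tcp_pos: [0.3707, -0.1557, 0.2426]
orientation: [0.0, -0.264, 0.964, -0.0]
wrist_force: [0.6, -0.2, 0.2]
finger_gap: 0.0848
clock: 7.72
tcp_pos: [0.5517, 0.3852, 0.1614]
orientation: [0.0, -0.265, 0.964, -0.0]
wrist_force: [0.5, 0.1, 0.5]
finger_gap: 0.0851
clock 7.7 tcp [0.5517 0.3852 0.1614] yawY 120.69 gap 0.0851 F [0.5 0.1 0.5] j [ 0.49  0.53  0.18  1.22 -0.   -0.05]
need tool units [ 0.0003 -0.0026  0.1268] dist 0.1015
```

```bash
python3 -m creep '{"hand":[85,85,85,85,85],"delta_pos":[[0,-0.0026,0.03],[0,0,0.04],[0,0,0.04],[0,0,0.04],[0,0,0.03]],"turn":[0,0,0,0,0]}' 60
python3 -c "
from h import *
go(.5526,.3833,.016)
r=env.read_camera('top');s=env.read_camera('side')
crop('pics/t3.png',r,180,290,150,250,4);crop('pics/s3.png',s,260,380,190,380,3)"
```

```text
clock: 8.13
tcp_pos: [0.5512, 0.381, 0.0151]
orientation: [-0.001, -0.265, 0.964, -0.0]
wrist_force: [0.4, -0.6, -0.7]
finger_gap: 0.0851
clock 8.1 tcp [0.5512 0.381  0.0151] yawY 120.69 gap 0.0851 F [ 0.4 -0.6 -0.7] j [ 0.49  0.64 -0.02  0.92 -0.   -0.05]
need tool units [-0.003   0.0016 -0.0011] dist 0.0028
```

View pics/s3.png

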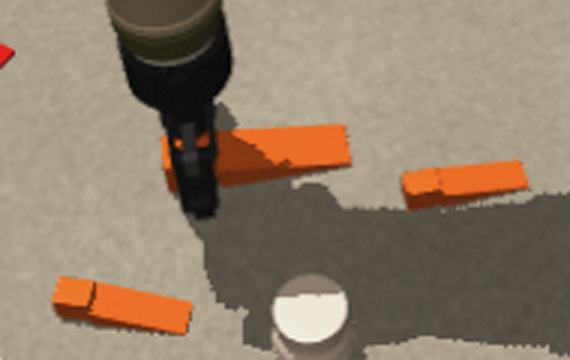

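The fingers straddle the grip block at about (190,165) in the crop. Closing now.

```bash
python3 -m creep '{"hand":[15,15,15,15,15],"delta_pos":[[-0.003,0.0016,0],[0,0,0],[0,0,0],[0,0,0],[0,0,0]],"turn":[0,0,0,0,0]}' 80
python3 -m creep '{"hand":[15,15,15,15,15],"delta_pos":[[0,0,0],[0,0,0],[0,0,0],[0,0,0],[0,0,0]],"turn":[0,0,0,0,0]}' 80
python3 -m creep '{"hand":[15,15,15,15,15],"delta_pos":[[0,0,-0.03],[0,0,-0.03],[0,0,-0.02],[0,0,0],[0,0,0]],"turn":[0,0,0,0,0]}' 80
python3 -c "
from h import *
go(.5526,.3833,.08)
r=env.read_camera('top');s=env.read_camera('side')
crop('pics/s4.png',s,240,360,190,380,3)"
```

```text
clock: 8.65
tcp_pos: [0.5555, 0.3846, 0.0209]
orientation: [0.002, -0.265, 0.964, 0.0]
wrist_force: [2.6, 1.1, 0.6]
finger_gap: 0.0287
clock: 9.07
tcp_pos: [0.5554, 0.3845, 0.0206]
orientation: [0.002, -0.265, 0.964, 0.0]
wrist_force: [0.3, 0.4, 6.3]
finger_gap: 0.0287
clock: 9.48
tcp_pos: [0.5547, 0.3841, 0.0835]
orientation: [0.001, -0.265, 0.964, 0.0]
wrist_force: [-0.1, -0.8, -0.9]
finger_gap: 0.0288
clock 9.5 tcp [0.5547 0.3841 0.0835] yawY 120.77 gap 0.0288 F [-0.1 -0.8 -0.9] j [ 0.49  0.58  0.07  1.05 -0.   -0.05]
need tool units [0.0028 0.0005 0.0044] dist 0.0042
```

View pics/s4.png

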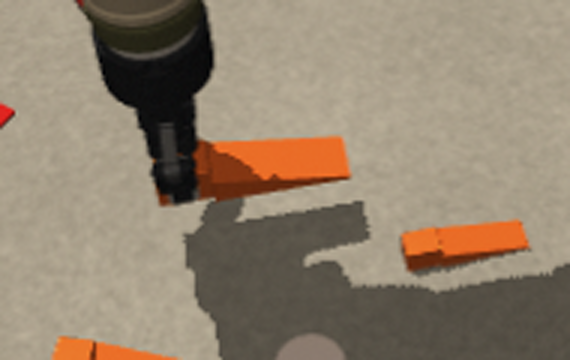

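```bash
python3 -m creep '{"hand":[15,15,15,15,15],"delta_pos":[[0,0,0],[0,0,0],[0,0,0],[0,0,0],[0,0,0]],"turn":[-1,-1,-1,-1,-1]}' 80 >/dev/null
python3 -m creep '{"hand":[15,15,15,15,15],"delta_pos":[[0,0,0],[0,0,0],[0,0,0],[0,0,0],[0,0,0]],"turn":[-1,-1,-1,-1,-1]}' 80 >/dev/null
python3 -m creep '{"hand":[15,15,15,15,15],"delta_pos":[[0,0,0],[0,0,0],[0,0,0],[0,0,0],[0,0,0]],"turn":[-1,-1,-0.68,0,0]}' 80
cat >> stage.py <<'E'
SP=np.array([0.61194,-0.00242,0.07308])
def sw(x,y): return SP[:2]+T(SP)@np.array([x,y])
def ws(p): return T(SP).T@(np.asarray(p)[:2]-SP[:2])
E
python3 -c "
from stage import *
a=sw(-.06,.125+.123);print(a)
go(*a,.08)"
```

```text
clock: 10.83
tcp_pos: [0.553, 0.3833, 0.0806]
orientation: [0.001, 0.732, -0.682, -0.0]
wrist_force: [-0.2, -0.1, -0.9]
finger_gap: 0.0283
[0.53399244 0.24053715]
clock 10.8 tcp [0.553  0.3833 0.0806] yawY -175.93 gap 0.0283 F [-0.2 -0.1 -0.9] j [ 0.49  0.58  0.06  1.05 -0.   -1.15]
need tool units [0.1763 0.0364 0.001 ] dist 0.144
```

```bash
python3 -m creep '{"hand":[15,15,15,15,15],"delta_pos":[[0.036,0.008,0],[0.04,0.008,0],[0.04,0.008,0],[0.04,0.008,0],[0.02,0.0044,0]],"turn":[0.03,0,0,0,0]}' 80
python3 -m creep '{"hand":[15,15,15,15,15],"delta_pos":[[0,0,0],[0,0,0.02],[0,0,0.02],[0,0,0.015],[0,0,0.01]],"turn":[0,0,0,0,0]}' 80
python3 -c "
from stage import *
a=sw(-.06,.125+.123);go(*a,.02)
r=env.read_camera('top');s=env.read_camera('side')
crop('pics/t5.png',r,150,230,200,340,5);crop('pics/s5.png',s,170,300,200,380,4)"
```

```text
clock: 11.25
tcp_pos: [0.5333, 0.2381, 0.0814]
orientation: [0.001, 0.73, -0.683, -0.0]
wrist_force: [-0.3, -0.3, -0.6]
finger_gap: 0.0284
clock: 11.67
tcp_pos: [0.534, 0.2416, 0.0285]
orientation: [0.001, 0.731, -0.682, -0.001]
wrist_force: [-0.3, -0.2, -1.5]
finger_gap: 0.0287
clock 11.7 tcp [0.534  0.2416 0.0285] yawY -176.03 gap 0.0287 F [-0.3 -0.2 -1.5] j [ 0.29  0.48 -0.25  0.84  0.   -1.35]
need tool units [0.0013 0.0001 0.0107] dist 0.0086
```

View pics/s5.png

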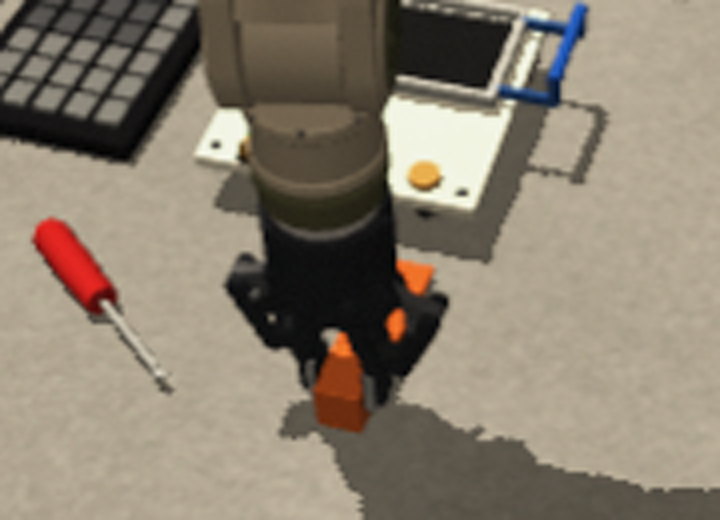

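View pics/t5.png

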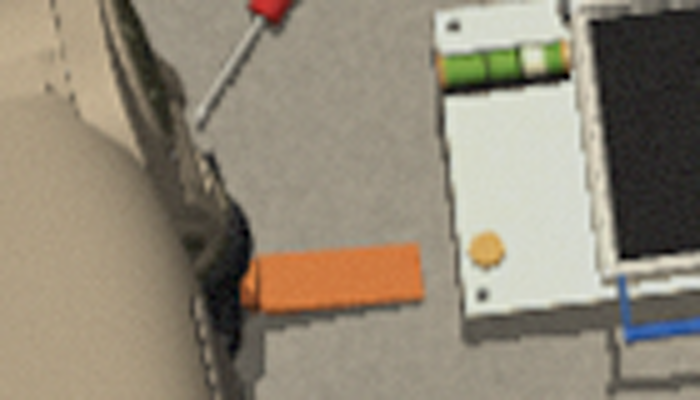

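```bash
python3 -m creep '{"hand":[15,15,15,15,15],"delta_pos":[[0,0,0.005],[0,0,0.005],[0,0,0],[0,0,0],[0,0,0]],"turn":[0,0,0,0,0]}' 80
python3 -c "
from stage import *
a=sw(-.06,.125+.123);go(*a,.02)
r=env.read_camera('top')
st=env.get_state();print('tcp stand',ws(st['tcp_pos']))
hsv=cv2.cvtColor(r['pixels'],cv2.COLOR_RGB2HSV); m=cv2.inRange(hsv,(3,150,60),(16,255,255)); m[:,:230]=0; m[:190]=0; m[:,292:]=0
v,u=np.where(m>0); g=onz(r,np.c_[u,v],.006); 
st_=np.array([ws(p) for p in g]); k=st_[:,1]<np.percentile(st_[:,1],25)
print('nose y',st_[:,1].min(),'x range near nose',st_[k,0].min(),st_[k,0].max())
"
```

```text
clock: 12.18
tcp_pos: [0.5351, 0.2414, 0.0227]
orientation: [-0.0, 0.731, -0.682, 0.0]
wrist_force: [-0.1, -0.0, -0.4]
finger_gap: 0.0291
clock 12.2 tcp [0.5351 0.2414 0.0227] yawY -175.98 gap 0.0291 F [-0.1 -0.  -0.4] j [ 0.29  0.49 -0.26  0.82 -0.   -1.35]
need tool units [0.0009 0.0015 0.0034] dist 0.003
tcp stand [-0.05877218  0.2487262 ]
nose y 0.12852801988053542 x range near nose -0.07627142943690965 -0.04089726864785084
```

```bash
python3 -m creep '{"hand":[15,15,15,15,15],"delta_pos":[[0.01,0,0.002],[0.02,0.001,0],[0.02,0,0],[0.02,0,0],[0.008,0,0]],"turn":[0,0,0,0,0]}' 80
cat >> stage.py <<'E'
def bub(tag):
    r=env.read_camera('top'); st=env.get_state()
    crop('pics/b%s.png'%tag,r,140,220,270,370,6)
    go(st['tcp_pos'][0],st['tcp_pos'][1],.02); print('tcp stand',ws(st['tcp_pos']))
    P=sw(.055,.058)
    # rectified patch of the vial: y from +.1 to .015, x .04...07 at z .07
    zz=.07
    ys=np.linspace(.10,.016,337); xs=np.linspace(.066,.044,23)
    G=np.array([[np.r_[sw(x,y),zz] for y in ys] for x in xs])
    uv=proj(r,G.reshape(-1,3)).reshape(len(xs),len(ys),2).astype(np.float32)
    pt=cv2.remap(r['pixels'],uv[...,0],uv[...,1],cv2.INTER_CUBIC)
    cv2.imwrite('pics/v%s.png'%tag,cv2.resize(pt[:,:,::-1],None,fx=2,fy=6))
    return r,pt,ys
E
python3 -c "
from stage import *
bub('0')"
```

```text
clock: 12.65
tcp_pos: [0.5385, 0.1768, 0.0208]
orientation: [0.0, 0.731, -0.683, 0.0]
wrist_force: [0.2, -0.2, -0.4]
finger_gap: 0.0288
clock 12.7 tcp [0.5386 0.1766 0.0208] yawY -176.12 gap 0.029 F [ 0.7 -0.3 -0.4] j [ 0.18  0.46 -0.32  0.79 -0.   -1.46]
need tool units [-0.     0.     0.001] dist 0.0008
tcp stand [-0.06005239  0.18385176]
```

View pics/b0.png

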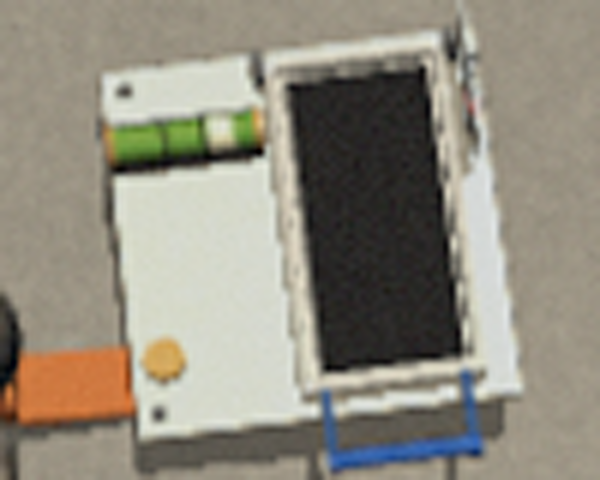

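View pics/v0.png

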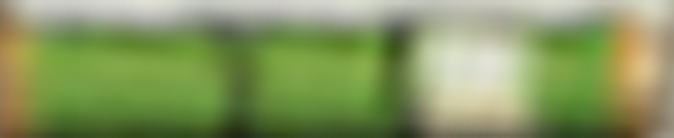

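```bash
python3 -m creep '{"hand":[15,15,15,15,15],"delta_pos":[[0.005,0,0],[0.005,0,0],[0.005,0,0],[0.005,0,0],[0.005,0,0]],"turn":[0,0,0,0,0]}' 80
python3 -c "
from stage import *
bub('1')"
```

```text
clock: 13.12
tcp_pos: [0.5395, 0.1628, 0.0208]
orientation: [-0.003, 0.732, -0.681, -0.003]
wrist_force: [-1.1, 16.4, -0.7]
finger_gap: 0.0287
clock 13.2 tcp [0.5396 0.1616 0.0208] yawY -175.84 gap 0.0285 F [ 0.3  5.7 -2.9] j [ 0.15  0.45 -0.33  0.79  0.01 -1.5 ]
need tool units [0.    0.    0.001] dist 0.0008
tcp stand [-0.06013865  0.16886299]
```

View pics/v1.png

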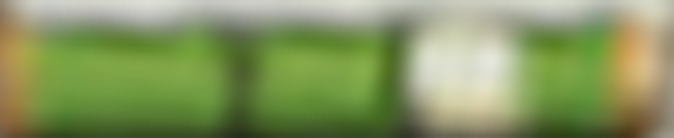

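View pics/b1.png

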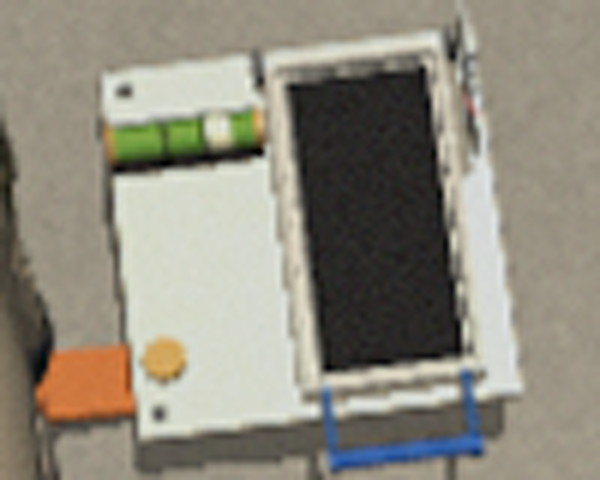

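```bash
python3 -m creep '{"hand":[15,15,15,15,15],"delta_pos":[[0.004,0,0],[0.004,0,0],[0.004,0,0],[0.004,0,0],[0,0,0]],"turn":[0,0,0,0,0]}' 100
python3 -c "
from stage import *
bub('2')"
```

```text
clock: 13.58
tcp_pos: [0.5405, 0.1491, 0.0208]
orientation: [-0.002, 0.733, -0.681, -0.002]
wrist_force: [-0.6, 7.4, -0.9]
finger_gap: 0.028
clock 13.6 tcp [0.5405 0.1488 0.0208] yawY -175.83 gap 0.028 F [-0.7  7.3 -0.7] j [ 0.12  0.45 -0.33  0.79  0.   -1.52]
need tool units [0.    0.    0.001] dist 0.0008
tcp stand [-0.06018635  0.15603157]
```

View pics/v2.png

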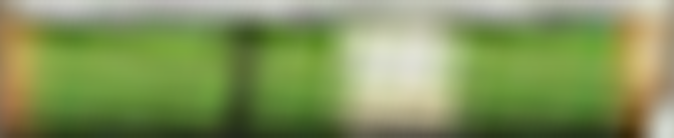

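View pics/b2.png

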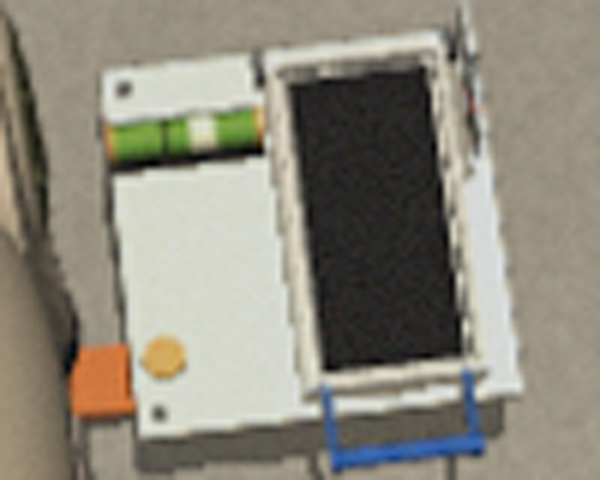

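```bash
python3 -m creep '{"hand":[15,15,15,15,15],"delta_pos":[[0.005,0,0],[0.005,0,0],[0.005,0,0],[0.004,0,0],[0,0,0]],"turn":[0,0,0,0,0]}' 100
python3 -c "
from stage import *
bub('3')"
```

```text
clock: 14.05
tcp_pos: [0.5415, 0.1338, 0.0207]
orientation: [-0.002, 0.732, -0.681, -0.002]
wrist_force: [-1.7, 6.8, -0.5]
finger_gap: 0.028
clock 14.1 tcp [0.5415 0.1336 0.0208] yawY -175.83 gap 0.0278 F [0.2 5.8 0.1] j [ 0.1   0.44 -0.34  0.78  0.   -1.55]
need tool units [0.     0.     0.0009] dist 0.0008
tcp stand [-0.06030951  0.14076596]
```

View pics/v3.png

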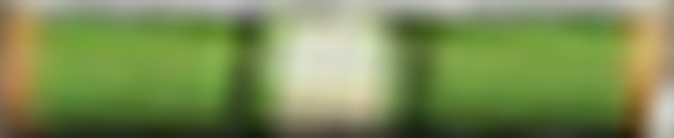

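View pics/b3.png

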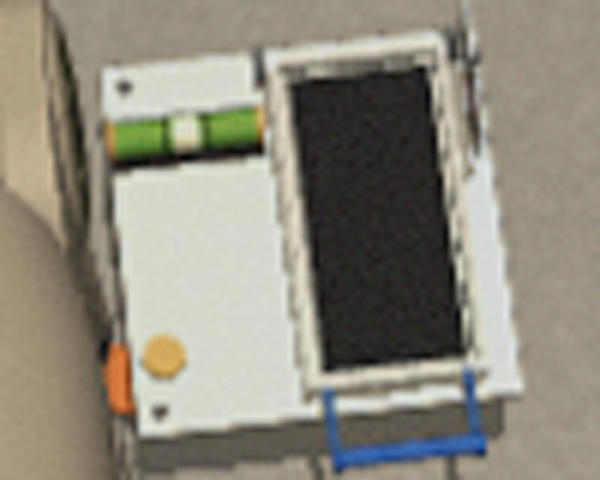

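```bash
python3 -m creep '{"hand":[40,50,60,60,60],"delta_pos":[[0,0,0],[0,0,0],[0,0,0],[0,0,0],[0,0,0]],"turn":[0,0,0,0,0]}' 60
python3 -m creep '{"hand":[60,60,60,60,60],"delta_pos":[[0,0,-0.01],[0,0,-0.02],[0,0,-0.04],[0,0,-0.04],[0,0,-0.04]],"turn":[0,0,0,0,0]}' 60
python3 -c "
from stage import *
bub('4')"
```

```text
clock: 14.52
tcp_pos: [0.5419, 0.1308, 0.0208]
orientation: [0.0, 0.731, -0.682, 0.0]
wrist_force: [-0.4, 0.1, -0.1]
finger_gap: 0.06
clock: 14.93
tcp_pos: [0.5413, 0.1308, 0.1423]
orientation: [0.0, 0.731, -0.682, -0.0]
wrist_force: [0.8, -0.3, -0.4]
finger_gap: 0.0602
clock 15.0 tcp [0.545  0.1313 0.1494] yawY -175.98 gap 0.0602 F [2.4 0.9 4.1] j [ 0.09  0.32 -0.17  1.07 -0.   -1.55]
need tool units [0.     0.0016 0.1618] dist 0.1294
tcp stand [-0.05699249  0.1382234 ]
```

View pics/v4.png

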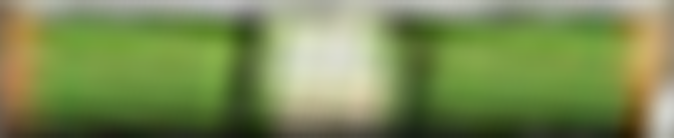

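View pics/b4.png

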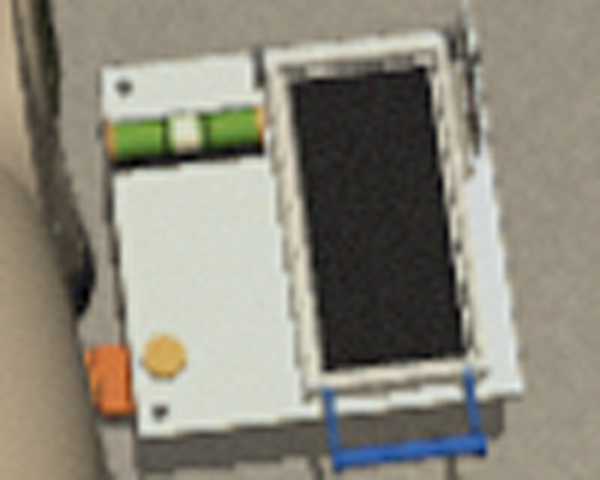

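```bash
python3 -m creep '{"hand":[60,60,60,60,60],"delta_pos":[[0,0,0],[0,0,0],[0,0,0],[0,0,0],[0,0,0]],"turn":[1,1,1,1,1]}' 60 >/dev/null
python3 -m creep '{"hand":[60,60,60,60,60],"delta_pos":[[0,0,0],[0,0,0],[0,0,0],[0,0,0],[0,0,0]],"turn":[1,1,1,1,1]}' 60 >/dev/null
python3 -m creep '{"hand":[60,60,60,60,60],"delta_pos":[[0,0,0],[0,0,0],[0,0,0],[0,0,0],[0,0,0]],"turn":[1,1,1,1,1]}' 60 >/dev/null
python3 -m creep '{"hand":[60,60,60,60,60],"delta_pos":[[0,0,0],[0,0,0],[0,0,0],[0,0,0],[0,0,0]],"turn":[1,1,0.97,0,0]}' 60
cat >> stage.py <<'E'
def mounts():
    out=[]
    for c in("top","side"):
        r=env.read_camera(c); hsv=cv2.cvtColor(r["pixels"],cv2.COLOR_RGB2HSV)
        m=cv2.inRange(hsv,(122,90,40),(155,255,255)); n,l,st,ce=cv2.connectedComponentsWithStats(m)
        for i in range(1,n):
            if st[i,4]>=12:
                p=onz(r,[ce[i]],.024)[0]; print(c,ce[i].round(1),st[i,4],"bench",p[:2].round(4),"tray",(ws(onz(r,[ce[i]],.084)[0])-[0,-.035]).round(4))
        out.append(r)
    return out
E
python3 -c "
from stage import *
r,s=mounts()
go(.4584,-.2294,.15)
crop('pics/s6.png',s,90,290,180,440,3)"
```

```text
clock: 16.65
tcp_pos: [0.5418, 0.131, 0.141]
orientation: [0.0, -0.037, 0.999, -0.0]
wrist_force: [0.1, 1.0, 0.4]
finger_gap: 0.0603
top [395.3 186.7] 31 bench [ 0.5783 -0.2375] tray [-0.0638 -0.1835]
top [432.6 218.5] 33 bench [ 0.4703 -0.3455] tray [-0.1738 -0.2784]
top [396.7 223.5] 34 bench [ 0.4599 -0.2317] tray [-0.1757 -0.1698]
side [374.5 138.3] 18 bench [ 0.4691 -0.3466] tray [-0.1803 -0.2148]
side [332.8 150.9] 19 bench [ 0.5768 -0.2379] tray [-0.0727 -0.121 ]
side [368.  159.4] 22 bench [ 0.4589 -0.2321] tray [-0.182  -0.1076]
clock 16.8 tcp [0.5418 0.131  0.1409] yawY 94.28 gap 0.0599 F [-0.4 -0.1 -0.4] j [ 0.09  0.33 -0.19  1.06 -0.    0.02]
need tool units [ 0.1376 -0.4414 -0.0114] dist 0.37
```

View pics/s6.png

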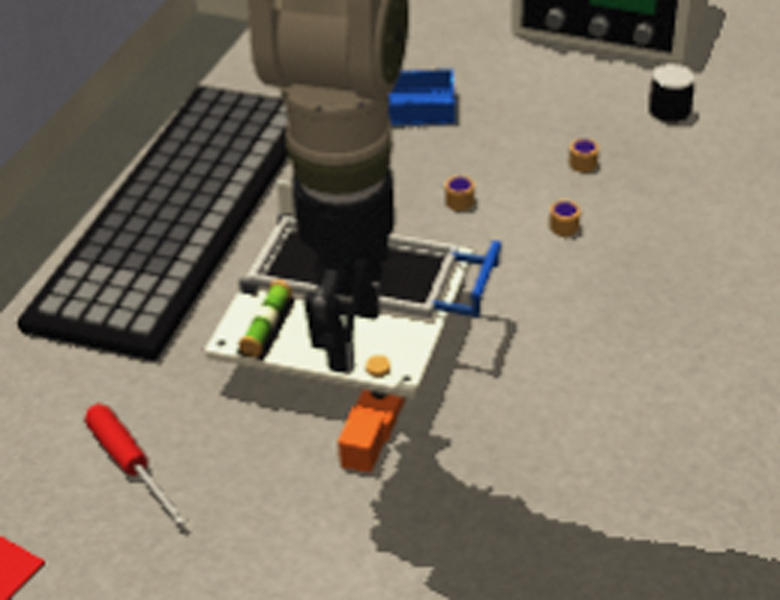

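```bash
python3 -m creep '{"hand":[60,60,60,60,60],"delta_pos":[[0.01,-0.03,0],[0.013,-0.042,0],[0.013,-0.042,0],[0.013,-0.042,0],[0.013,-0.042,0]],"turn":[0,0,0,0,0]}' 60 >/dev/null
python3 -m creep '{"hand":[60,60,60,60,60],"delta_pos":[[0.013,-0.042,0],[0.013,-0.042,0],[0.013,-0.042,0],[0.013,-0.042,0],[0.013,-0.042,0]],"turn":[0,0,0,0,0]}' 60 
python3 -m creep '{"hand":[60,60,60,60,60],"delta_pos":[[0.01,-0.033,0],[0,0,0.02],[0,0,0.03],[0,0,0.02],[0,0,0]],"turn":[0,0,0,0,0]}' 60 
python3 -c "
from stage import *
mounts();go(.4594,-.2319,.016)"
```

```text
clock: 17.58
tcp_pos: [0.4636, -0.2035, 0.141]
orientation: [0.0, -0.037, 0.999, -0.0]
wrist_force: [0.1, 0.2, 0.8]
finger_gap: 0.0599
clock: 18.0
tcp_pos: [0.4558, -0.2278, 0.0817]
orientation: [-0.002, -0.037, 0.999, 0.002]
wrist_force: [-0.7, -0.1, 0.1]
finger_gap: 0.0598
top [395.3 186.7] 31 bench [ 0.5783 -0.2375] tray [-0.0638 -0.1835]
side [332.8 150.9] 19 bench [ 0.5768 -0.2379] tray [-0.0727 -0.121 ]
side [368.  159.4] 22 bench [ 0.4589 -0.2321] tray [-0.182  -0.1076]
clock 18.1 tcp [ 0.4577 -0.2285  0.0846] yawY 94.21 gap 0.0595 F [ 0.5  1.6 -0.1] j [-0.62  0.3  -0.38  0.89 -0.   -0.69]
need tool units [-0.0019 -0.0044  0.0857] dist 0.0687
```

```bash
python3 -m creep '{"hand":[60,60,60,60,60],"delta_pos":[[-0.0019,-0.0044,0.02],[0,0,0.03],[0,0,0.025],[0,0,0.0107],[0,0,0]],"turn":[0,0,0,0,0]}' 60 
python3 -m creep '{"hand":[25,25,25,25,25],"delta_pos":[[0,0,0],[0,0,0],[0,0,0],[0,0,0],[0,0,0]],"turn":[0,0,0,0,0]}' 60 
python3 -m creep '{"hand":[25,25,25,25,25],"delta_pos":[[0,0,0],[0,0,-0.02],[0,0,-0.03],[0,0,-0.04],[0,0,-0.04]],"turn":[0,0,0,0,0]}' 60 
python3 -c "
from stage import *
r,s=mounts();a=sw(.06,-.035);go(*a,.145)
crop('pics/s7.png',s,60,260,240,460,3)"
```

```text
clock: 18.52
tcp_pos: [0.4593, -0.2315, 0.0154]
orientation: [-0.001, -0.037, 0.999, 0.001]
wrist_force: [-0.2, 0.3, 0.3]
finger_gap: 0.0599
clock: 18.93
tcp_pos: [0.4612, -0.2329, 0.0181]
orientation: [0.001, -0.036, 0.999, -0.001]
wrist_force: [-1.7, 0.5, 5.7]
finger_gap: 0.0298
clock: 19.35
tcp_pos: [0.4594, -0.2319, 0.1216]
orientation: [-0.0, -0.036, 0.999, 0.0]
wrist_force: [0.6, 0.1, -0.2]
finger_gap: 0.0299
top [395.3 186.7] 31 bench [ 0.5783 -0.2375] tray [-0.0638 -0.1835]
side [374.8 138.4] 16 bench [ 0.4682 -0.3463] tray [-0.1811 -0.2144]
side [332.8 150.9] 19 bench [ 0.5768 -0.2379] tray [-0.0727 -0.121 ]
clock 19.4 tcp [ 0.4633 -0.2345  0.1263] yawY 94.18 gap 0.03 F [ 0.3 -1.  -0.9] j [-0.62  0.26 -0.32  0.98 -0.   -0.7 ]
need tool units [-0.2817  0.2319 -0.0226] dist 0.2925
```

View pics/s7.png

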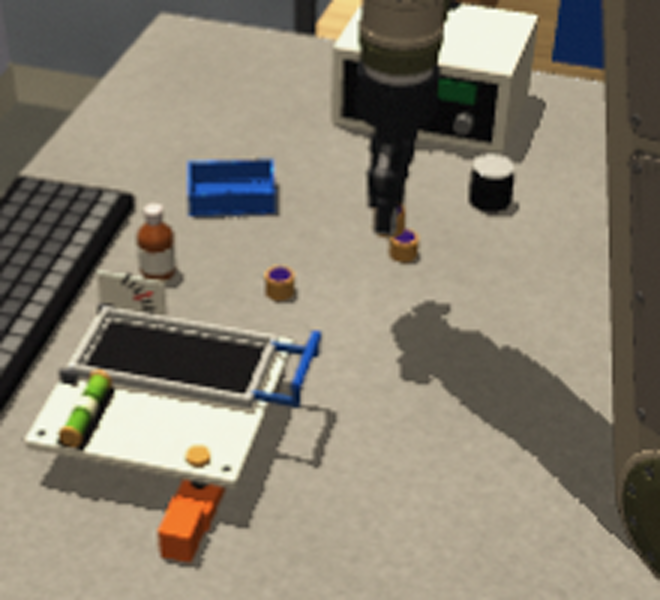

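```bash
python3 -m creep '{"hand":[25,25,25,25,25],"delta_pos":[[-0.0313,0.0258,-0.006],[-0.0313,0.0258,-0.006],[-0.0313,0.0258,-0.006],[-0.0313,0.0258,-0.004],[-0.0313,0.0258,0]],"turn":[0,0,0,0,0]}' 60 
python3 -m creep '{"hand":[25,25,25,25,25],"delta_pos":[[-0.0313,0.0258,0],[-0.0313,0.0258,0],[-0.0313,0.0258,0],[-0.0313,0.0258,0],[0,0,0]],"turn":[0,0,0,0,0]}' 60 
python3 -m creep '{"hand":[25,25,25,25,25],"delta_pos":[[0,0,0],[0,0,0.01],[0,0,0.02],[0,0,0.01],[0,0,0]],"turn":[0,0,0,0,0]}' 60 
python3 -c "
from stage import *
a=sw(.06,-.035);go(*a,.079)
r=env.read_camera('side')
crop('pics/s8.png',r,130,260,220,400,4)"
```

```text
clock: 19.87
tcp_pos: [0.5786, -0.1192, 0.1387]
orientation: [0.001, -0.036, 0.999, -0.0]
wrist_force: [-0.2, -1.1, -0.3]
finger_gap: 0.0299
clock: 20.28
tcp_pos: [0.6746, -0.0263, 0.137]
orientation: [0.001, -0.039, 0.999, 0.001]
wrist_force: [0.2, -1.0, -0.1]
finger_gap: 0.0296
clock: 20.7
tcp_pos: [0.6685, -0.0313, 0.1029]
orientation: [-0.003, -0.036, 0.999, 0.0]
wrist_force: [-0.8, -0.1, -0.8]
finger_gap: 0.0301
clock 20.7 tcp [ 0.6685 -0.0313  0.1029] yawY 94.08 gap 0.0301 F [-0.8 -0.1 -0.8] j [-0.17  0.56  0.09  1.1  -0.   -0.24]
need tool units [-0.0073 -0.0026  0.0299] dist 0.0247
```

View pics/s8.png

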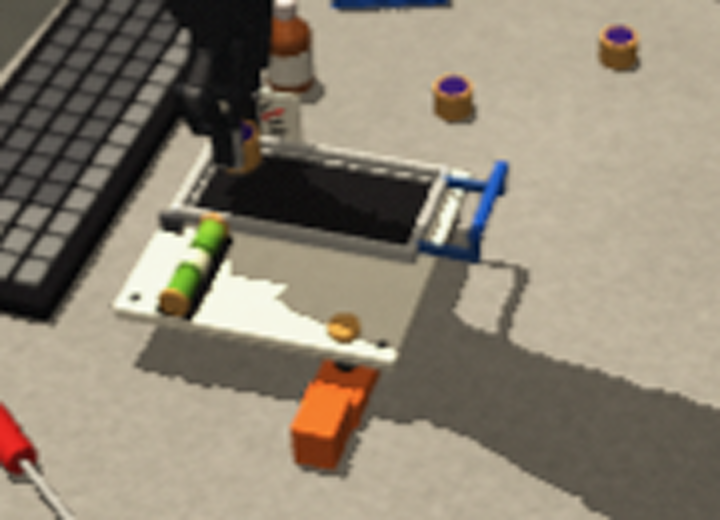

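```bash
python3 -m creep '{"hand":[25,25,25,25,25],"delta_pos":[[-0.0073,-0.0026,0.005],[0,0,0.009],[0,0,0.007],[0,0,0.004],[0,0,0]],"turn":[0,0,0,0,0]}' 60 
python3 -c "
from stage import *
a=sw(.06,-.035);go(*a,.079)"
```

```text
clock: 21.17
tcp_pos: [0.6764, -0.032, 0.0845]
orientation: [-0.001, -0.036, 0.999, 0.0]
wrist_force: [-0.1, -0.1, -1.0]
finger_gap: 0.0301
clock 21.2 tcp [ 0.6764 -0.032   0.0845] yawY 94.17 gap 0.0301 F [-0.1 -0.1 -1. ] j [-0.17  0.59  0.08  1.07 -0.   -0.24]
need tool units [ 0.0026 -0.0009  0.0069] dist 0.0059
```

```bash
python3 -m creep '{"hand":[25,25,25,25,25],"delta_pos":[[0.0013,-0.0009,0.003],[0,0,0.003],[0,0,0.001],[0,0,0],[0,0,0]],"turn":[0,0,0,0,0]}' 60 
python3 -c "
from stage import *
a=sw(.06,-.035);go(*a,.079)"
```

```text
clock: 21.58
tcp_pos: [0.6762, -0.0329, 0.0802]
orientation: [0.0, -0.036, 0.999, -0.0]
wrist_force: [1.1, 0.2, -0.4]
finger_gap: 0.0296
clock 21.6 tcp [ 0.6762 -0.0329  0.0802] yawY 94.18 gap 0.0296 F [ 1.1  0.2 -0.4] j [-0.17  0.59  0.07  1.05 -0.   -0.24]
need tool units [0.0023 0.0001 0.0015] dist 0.0022
```

```bash
python3 -m creep '{"hand":[25,25,25,25,25],"delta_pos":[[0,0,0.001],[0,0,0.001],[0,0,0],[0,0,0],[0,0,0]],"turn":[0,0,0,0,0]}' 60 
python3 -m creep '{"hand":[36,40,43,43,43],"delta_pos":[[0,0,0],[0,0,0],[0,0,0],[0,0,0],[0,0,0]],"turn":[0,0,0,0,0]}' 60 
python3 -m creep '{"hand":[43,43,43,43,43],"delta_pos":[[0,0,-0.01],[0,0,-0.02],[0,0,-0.03],[0,0,-0.02],[0,0,0]],"turn":[0,0,0,0,0]}' 60 
python3 -c "
from stage import *
r,s=mounts();go(.5775,-.2377,.15)
crop('pics/s9.png',s,130,260,220,400,4)"
```

```text
clock: 22.0
tcp_pos: [0.6762, -0.0329, 0.0786]
orientation: [0.0, -0.036, 0.999, -0.0]
wrist_force: [-0.1, -0.5, -0.5]
finger_gap: 0.0296
clock: 22.42
tcp_pos: [0.6762, -0.0329, 0.0786]
orientation: [0.0, -0.036, 0.999, -0.0]
wrist_force: [0.8, -1.1, -0.4]
finger_gap: 0.0426
clock: 22.83
tcp_pos: [0.6786, -0.0333, 0.1477]
orientation: [0.004, -0.036, 0.999, -0.001]
wrist_force: [0.9, -0.1, 0.5]
finger_gap: 0.0428
top [395.3 186.7] 31 bench [ 0.5783 -0.2375] tray [-0.0638 -0.1835]
top [432.6 218.5] 33 bench [ 0.4703 -0.3455] tray [-0.1738 -0.2784]
side [374.4 138.4] 17 bench [ 0.4693 -0.3461] tray [-0.1801 -0.2143]
side [332.8 151.1] 18 bench [ 0.5766 -0.2374] tray [-0.0728 -0.1205]
side [277.4 168.6] 29 bench [ 0.7088 -0.0999] tray [ 0.0595 -0.0015]
clock 22.9 tcp [ 0.6768 -0.0331  0.1437] yawY 94.17 gap 0.0431 F [ 0.2  0.2 -0.9] j [-0.17  0.55  0.17  1.18 -0.   -0.24]
need tool units [ 0.1424 -0.2461 -0.0081] dist 0.2275
```

View pics/s9.png

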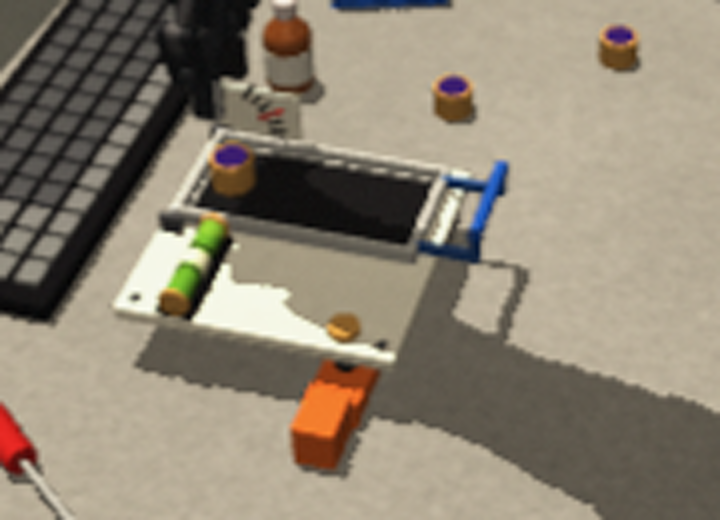

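```bash
python3 -m creep '{"hand":[60,60,60,60,60],"delta_pos":[[0.02,-0.035,0],[0.02,-0.035,0],[0.02,-0.035,0],[0.02,-0.035,0],[0.02,-0.035,0]],"turn":[0,0,0,0,0]}' 60 
python3 -m creep '{"hand":[60,60,60,60,60],"delta_pos":[[0.02,-0.035,0],[0.022,-0.036,0],[0,0,0.02],[0,0,0.03],[0,0,0.02]],"turn":[0,0,0,0,0]}' 60 
python3 -m creep '{"hand":[60,60,60,60,60],"delta_pos":[[0,0,0],[0,0,0],[0,0,0],[0,0,0],[0,0,0]],"turn":[0,0,0,0,0]}' 60 
python3 -c "
from stage import *
mounts();go(.5775,-.2377,.017)"
```

```text
clock: 23.35
tcp_pos: [0.6048, -0.179, 0.1409]
orientation: [-0.001, -0.037, 0.999, 0.001]
wrist_force: [-0.0, -0.4, -0.2]
finger_gap: 0.0602
clock: 23.77
tcp_pos: [0.5754, -0.2379, 0.0838]
orientation: [-0.001, -0.035, 0.999, 0.001]
wrist_force: [-0.1, 0.8, -0.8]
finger_gap: 0.0598
clock: 24.18
tcp_pos: [0.578, -0.2377, 0.0878]
orientation: [0.001, -0.037, 0.999, -0.001]
wrist_force: [0.0, 0.4, 0.1]
finger_gap: 0.0602
top [330.5 154.5] 32 bench [ 0.696  -0.0365] tray [ 0.0616 -0.0011]
side [374.4 138.4] 17 bench [ 0.4693 -0.3461] tray [-0.1801 -0.2143]
side [332.8 151.1] 18 bench [ 0.5766 -0.2374] tray [-0.0728 -0.1205]
side [277.1 168.5] 27 bench [ 0.7096 -0.0999] tray [ 0.0602 -0.0017]
clock 24.3 tcp [ 0.5778 -0.2376  0.0876] yawY 94.19 gap 0.0601 F [-0.1 -0.3  0.2] j [-0.52  0.49 -0.08  1.   -0.   -0.59]
need tool units [0.0005 0.     0.0883] dist 0.0706
```

```bash
python3 -m creep '{"hand":[60,60,60,60,60],"delta_pos":[[0,0,0.02],[0,0,0.03],[0,0,0.025],[0,0,0.013],[0,0,0]],"turn":[0,0,0,0,0]}' 60 
python3 -m creep '{"hand":[25,25,25,25,25],"delta_pos":[[0,0,0],[0,0,0],[0,0,0],[0,0,0],[0,0,0]],"turn":[0,0,0,0,0]}' 60 
python3 -c "
from stage import *
a=sw(.06,-.035);go(*a,.079)"
python3 -m creep '{"hand":[25,25,25,25,25],"delta_pos":[[0,0,0],[0,0,-0.03],[0,0,-0.04],[0,0,-0.04],[0,0,-0.04]],"turn":[0,0,0,0,0]}' 60 
python3 -c "
from stage import *
mounts();a=sw(.018,-.035);go(*a,.145)"
```

```text
clock: 24.7
tcp_pos: [0.5755, -0.2365, 0.0138]
orientation: [-0.002, -0.036, 0.999, 0.001]
wrist_force: [0.4, -0.1, 0.2]
finger_gap: 0.06
clock: 25.12
tcp_pos: [0.5784, -0.2382, 0.018]
orientation: [0.001, -0.036, 0.999, -0.001]
wrist_force: [-0.3, 1.4, 7.2]
finger_gap: 0.0298
clock 25.1 tcp [ 0.5784 -0.2382  0.018 ] yawY 94.17 gap 0.0298 F [-0.3  1.4  7.2] j [-0.52  0.55 -0.16  0.85 -0.   -0.59]
need tool units [-0.1385  0.247  -0.0763] dist 0.2346
clock: 25.53
tcp_pos: [0.5767, -0.2373, 0.1374]
orientation: [-0.0, -0.036, 0.999, 0.0]
wrist_force: [0.4, -1.0, -0.8]
finger_gap: 0.0298
top [330.4 154.6] 33 bench [ 0.6957 -0.0362] tray [ 0.0614 -0.0009]
side [374.5 138.3] 18 bench [ 0.4691 -0.3466] tray [-0.1803 -0.2148]
side [277.1 168.5] 27 bench [ 0.7096 -0.0999] tray [ 0.0602 -0.0017]
clock 25.6 tcp [ 0.5804 -0.2393  0.1429] yawY 94.17 gap 0.0295 F [-0.1 -0.6  0.3] j [-0.52  0.45 -0.    1.11 -0.   -0.59]
need tool units [-0.0834  0.2487 -0.0035] dist 0.2099
```

```bash
python3 -m creep '{"hand":[25,25,25,25,25],"delta_pos":[[-0.014,0.0415,-0.001],[-0.014,0.0415,0],[-0.014,0.0415,0],[-0.014,0.0415,0],[-0.014,0.0415,0]],"turn":[0,0,0,0,0]}' 60 
python3 -m creep '{"hand":[25,25,25,25,25],"delta_pos":[[-0.0134,0.0412,0],[0,0,0],[0,0,0.02],[0,0,0.02],[0,0,0.02]],"turn":[0,0,0,0,0]}' 60 
python3 -m creep '{"hand":[25,25,25,25,25],"delta_pos":[[0,0,0],[0,0,0],[0,0,0],[0,0,0],[0,0,0]],"turn":[0,0,0,0,0]}' 60 
python3 -c "
from stage import *
a=sw(.018,-.035);go(*a,.0787)
s=env.read_camera('side')
crop('pics/s10.png',s,130,260,220,400,4)"
```

```text
clock: 26.05
tcp_pos: [0.6207, -0.0664, 0.1363]
orientation: [-0.0, -0.036, 0.999, 0.0]
wrist_force: [0.5, -0.1, -0.4]
finger_gap: 0.0297
clock: 26.47
tcp_pos: [0.6291, -0.0339, 0.0881]
orientation: [0.0, -0.037, 0.999, -0.0]
wrist_force: [0.7, 0.7, 0.4]
finger_gap: 0.0298
clock: 26.88
tcp_pos: [0.63, -0.0346, 0.0901]
orientation: [0.001, -0.036, 0.999, -0.0]
wrist_force: [-0.2, 0.5, -0.5]
finger_gap: 0.0298
clock 26.9 tcp [ 0.63   -0.0346  0.0901] yawY 94.16 gap 0.0298 F [-0.2  0.5 -0.5] j [-0.18  0.5  -0.06  1.01 -0.   -0.25]
need tool units [-0.0029 -0.002   0.0143] dist 0.0118
```

View pics/s10.png

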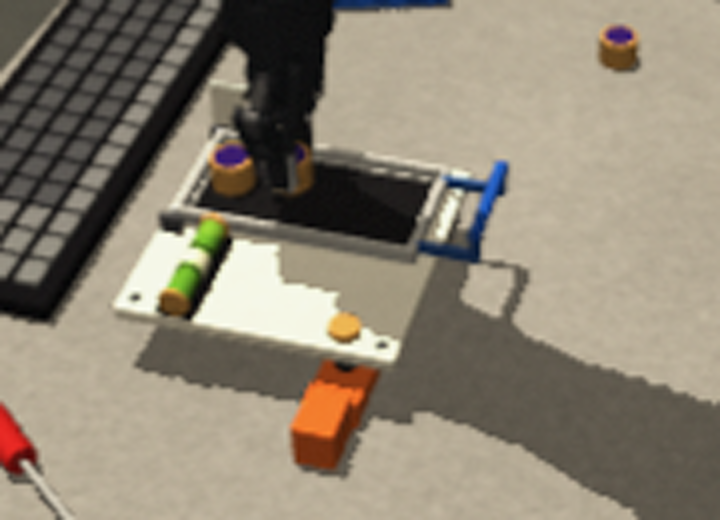

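```bash
python3 -m creep '{"hand":[25,25,25,25,25],"delta_pos":[[0,-0.002,0.005],[0,0,0.005],[0,0,0.003],[0,0,0.0013],[0,0,0]],"turn":[0,0,0,0,0]}' 60 
python3 -m creep '{"hand":[25,25,36,40,43],"delta_pos":[[0,0,0],[0,0,0],[0,0,0],[0,0,0],[0,0,0]],"turn":[0,0,0,0,0]}' 60 
python3 -m creep '{"hand":[43,43,43,43,43],"delta_pos":[[0,0,-0.01],[0,0,-0.02],[0,0,-0.03],[0,0,-0.02],[0,0,0]],"turn":[0,0,0,0,0]}' 60 
python3 -c "
from stage import *
r,s=mounts();go(.4697,-.346,.15)
crop('pics/s11.png',s,130,260,220,400,4)"
```

```text
clock: 27.35
tcp_pos: [0.6291, -0.0359, 0.078]
orientation: [-0.0, -0.036, 0.999, -0.0]
wrist_force: [-0.4, -0.4, 3.9]
finger_gap: 0.0298
clock: 27.77
tcp_pos: [0.6293, -0.0358, 0.0771]
orientation: [-0.0, -0.036, 0.999, 0.0]
wrist_force: [0.5, -0.0, 0.9]
finger_gap: 0.0428
clock: 28.18
tcp_pos: [0.6318, -0.0362, 0.146]
orientation: [0.003, -0.036, 0.999, -0.001]
wrist_force: [0.5, 0.4, -0.7]
finger_gap: 0.0433
top [432.6 218.5] 33 bench [ 0.4703 -0.3455] tray [-0.1738 -0.2784]
side [374.5 138.3] 18 bench [ 0.4691 -0.3466] tray [-0.1803 -0.2148]
side [277.2 168.5] 28 bench [ 0.7092 -0.0998] tray [ 0.0598 -0.0015]
side [292.5 171.3] 31 bench [ 0.6596 -0.1028] tray [ 0.0135 -0.0009]
clock 28.3 tcp [ 0.63   -0.0359  0.1423] yawY 94.18 gap 0.043 F [-0.2 -0.1 -0.3] j [-0.18  0.46  0.02  1.13 -0.   -0.26]
need tool units [ 0.228  -0.372  -0.0098] dist 0.3492
```

View pics/s11.png

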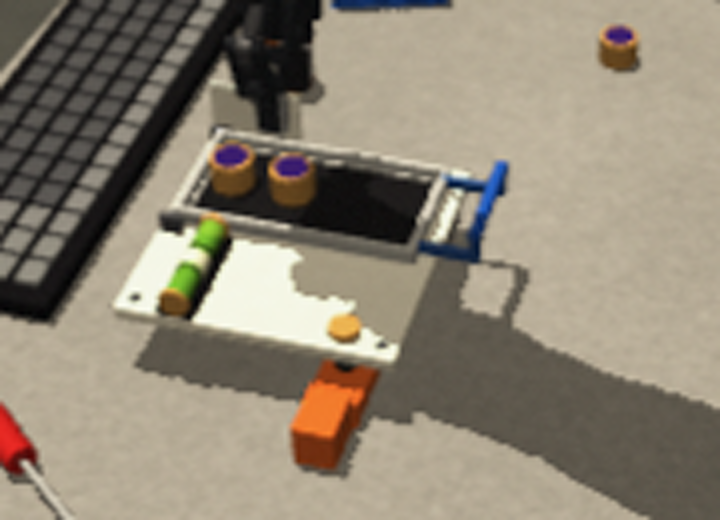

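Two mounts now stand in the tray, at crop (232,165) and (292,178). On to the third: 10 rows of (0.0228, -0.0372).

```bash
python3 -m creep '{"hand":[60,60,60,60,60],"delta_pos":[[0.0228,-0.0372,0],[0.0228,-0.0372,0],[0.0228,-0.0372,0],[0.0228,-0.0372,0],[0.0228,-0.0372,0]],"turn":[0,0,0,0,0]}' 60 
python3 -m creep '{"hand":[60,60,60,60,60],"delta_pos":[[0.0228,-0.0372,0],[0.0228,-0.0372,0],[0.0228,-0.0372,0],[0.0228,-0.0372,0],[0.0228,-0.0372,0]],"turn":[0,0,0,0,0]}' 60 
python3 -m creep '{"hand":[60,60,60,60,60],"delta_pos":[[0,0,0.02],[0,0,0.03],[0,0,0.02],[0,0,0],[0,0,0]],"turn":[0,0,0,0,0]}' 60 
python3 -c "
from stage import *
mounts();go(.4697,-.346,.017)"
```

```text
clock: 28.7
tcp_pos: [0.5475, -0.1914, 0.1399]
orientation: [-0.001, -0.037, 0.999, 0.001]
wrist_force: [0.2, -0.2, -1.0]
finger_gap: 0.06
clock: 29.12
tcp_pos: [0.4674, -0.3466, 0.14]
orientation: [-0.001, -0.036, 0.999, 0.001]
wrist_force: [1.0, -0.8, 0.4]
finger_gap: 0.0598
clock: 29.53
tcp_pos: [0.4677, -0.3447, 0.0836]
orientation: [-0.002, -0.036, 0.999, 0.002]
wrist_force: [-0.1, -0.7, 1.4]
finger_gap: 0.0601
top [330.5 154.5] 32 bench [ 0.696  -0.0365] tray [ 0.0616 -0.0011]
top [332.  168.8] 35 bench [ 0.6474 -0.0388] tray [0.0154 0.0001]
side [374.5 138.3] 18 bench [ 0.4691 -0.3466] tray [-0.1803 -0.2148]
side [277.1 168.5] 27 bench [ 0.7096 -0.0999] tray [ 0.0602 -0.0017]
side [292.5 171.3] 31 bench [ 0.6596 -0.1028] tray [ 0.0135 -0.0009]
clock 29.6 tcp [ 0.4693 -0.3459  0.0859] yawY 94.19 gap 0.0599 F [ 0.3  0.3 -0.6] j [-0.77  0.42 -0.2   0.95 -0.   -0.85]
need tool units [-0.0005 -0.0001  0.0861] dist 0.0689
```

```bash
python3 -m creep '{"hand":[60,60,60,60,60],"delta_pos":[[0,0,0.02],[0,0,0.03],[0,0,0.025],[0,0,0.011],[0,0,0]],"turn":[0,0,0,0,0]}' 60 
python3 -m creep '{"hand":[25,25,25,25,25],"delta_pos":[[0,0,0],[0,0,0],[0,0,0],[0,0,0],[0,0,0]],"turn":[0,0,0,0,0]}' 60 
python3 -m creep '{"hand":[25,25,25,25,25],"delta_pos":[[0,0,0],[0,0,-0.03],[0,0,-0.04],[0,0,-0.04],[0,0,-0.04]],"turn":[0,0,0,0,0]}' 60 
python3 -c "
from stage import *
r,s=mounts();a=sw(-.028,-.035);go(*a,.145)
cv2.imwrite('pics/t12.png',r['pixels'][:,:,::-1])"
```

```text
clock: 30.05
tcp_pos: [0.4684, -0.3449, 0.0155]
orientation: [-0.001, -0.037, 0.999, 0.001]
wrist_force: [-0.6, 1.0, -0.0]
finger_gap: 0.06
clock: 30.47
tcp_pos: [0.4702, -0.3469, 0.0187]
orientation: [0.001, -0.036, 0.999, -0.001]
wrist_force: [-0.4, 0.5, 7.2]
finger_gap: 0.0297
clock: 30.88
tcp_pos: [0.4688, -0.3457, 0.1384]
orientation: [-0.0, -0.036, 0.999, -0.0]
wrist_force: [0.4, -0.0, -0.7]
finger_gap: 0.0299
top [330.5 154.5] 32 bench [ 0.696  -0.0365] tray [ 0.0616 -0.0011]
top [332.  168.8] 35 bench [ 0.6474 -0.0388] tray [0.0154 0.0001]
side [277.1 168.5] 27 bench [ 0.7096 -0.0999] tray [ 0.0602 -0.0017]
side [292.4 171.2] 30 bench [ 0.66   -0.1028] tray [ 0.0139 -0.001 ]
clock 31.0 tcp [ 0.4719 -0.3486  0.1434] yawY 94.17 gap 0.0298 F [ 0.5 -1.   0.4] j [-0.77  0.37 -0.12  1.07 -0.   -0.85]
need tool units [-0.1711  0.3751 -0.0039] dist 0.3298
```

View pics/t12.png

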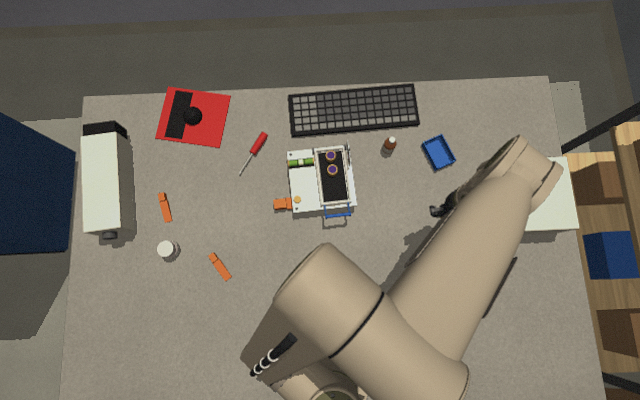

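```bash
python3 -m creep '{"hand":[25,25,25,25,25],"delta_pos":[[-0.017,0.0375,-0.003],[-0.017,0.0375,0],[-0.017,0.0375,0],[-0.017,0.0375,0],[-0.017,0.0375,0]],"turn":[0,0,0,0,0]}' 60 
python3 -m creep '{"hand":[25,25,25,25,25],"delta_pos":[[-0.017,0.0375,0],[-0.017,0.0375,0],[-0.017,0.0375,0],[-0.017,0.0375,0],[-0.017,0.0375,0]],"turn":[0,0,0,0,0]}' 60 
python3 -m creep '{"hand":[25,25,25,25,25],"delta_pos":[[0,0,0],[0,0,0.02],[0,0,0.02],[0,0,0.02],[0,0,0]],"turn":[0,0,0,0,0]}' 60 
python3 -c "
from stage import *
a=sw(-.028,-.035);go(*a,.0787)
s=env.read_camera('side')
crop('pics/s13.png',s,130,260,220,400,4)"
```

```text
clock: 31.4
tcp_pos: [0.526, -0.1899, 0.1389]
orientation: [-0.0, -0.036, 0.999, -0.0]
wrist_force: [1.0, -0.4, -2.1]
finger_gap: 0.0298
clock: 31.82
tcp_pos: [0.583, -0.0352, 0.1388]
orientation: [-0.0, -0.036, 0.999, -0.0]
wrist_force: [0.9, -1.2, -0.8]
finger_gap: 0.0296
clock: 32.23
tcp_pos: [0.5802, -0.0364, 0.0876]
orientation: [-0.003, -0.036, 0.999, 0.001]
wrist_force: [-1.4, -0.1, -0.6]
finger_gap: 0.0296
clock 32.2 tcp [ 0.5802 -0.0364  0.0876] yawY 94.18 gap 0.0296 F [-1.4 -0.1 -0.6] j [-0.2   0.42 -0.19  0.97 -0.   -0.27]
need tool units [-0.0077 -0.0042  0.0111] dist 0.0113
```

View pics/s13.png

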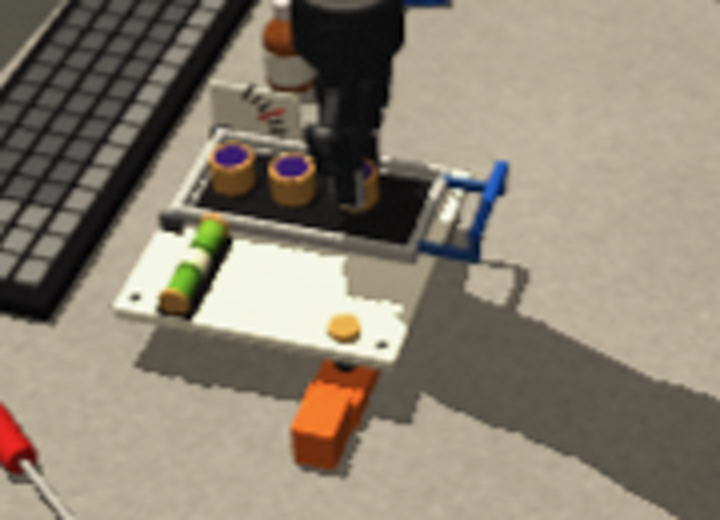

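```bash
python3 -m creep '{"hand":[25,25,25,25,25],"delta_pos":[[0,-0.003,0.004],[0,0,0.004],[0,0,0.003],[0,0,0],[0,0,0]],"turn":[0,0,0,0,0]}' 60 
python3 -c "
from stage import *
a=sw(-.028,-.035);go(*a,.0787)"
```

```text
clock: 32.7
tcp_pos: [0.5832, -0.0393, 0.0826]
orientation: [0.0, -0.036, 0.999, -0.0]
wrist_force: [-0.3, 0.5, -0.6]
finger_gap: 0.0296
clock 32.7 tcp [ 0.5832 -0.0393  0.0826] yawY 94.16 gap 0.0296 F [-0.3  0.5 -0.6] j [-0.2   0.42 -0.2   0.95 -0.   -0.28]
need tool units [-0.0042 -0.0003  0.0049] dist 0.0052
```

```bash
python3 -m creep '{"hand":[25,25,25,25,25],"delta_pos":[[0,0,0.002],[0,0,0.002],[0,0,0.001],[0,0,0],[0,0,0]],"turn":[0,0,0,0,0]}' 60 
python3 -m creep '{"hand":[25,36,40,43,43],"delta_pos":[[0,0,0],[0,0,0],[0,0,0],[0,0,0],[0,0,0]],"turn":[0,0,0,0,0]}' 60 
python3 -m creep '{"hand":[43,43,43,43,43],"delta_pos":[[0,0,-0.01],[0,0,-0.02],[0,0,-0.03],[0,0,-0.03],[0,0,0]],"turn":[0,0,0,0,0]}' 60 
python3 -c "
from stage import *
r,s=mounts();a=sw(-.131,-.035);go(*a,.15)
crop('pics/s14.png',s,130,260,220,400,4)"
```

```text
clock: 33.12
tcp_pos: [0.5832, -0.0392, 0.0787]
orientation: [0.0, -0.036, 0.999, -0.0]
wrist_force: [-1.5, -0.5, 3.4]
finger_gap: 0.0297
clock: 33.53
tcp_pos: [0.583, -0.0392, 0.078]
orientation: [-0.0, -0.036, 0.999, 0.0]
wrist_force: [-0.0, 0.1, -0.1]
finger_gap: 0.043
clock: 33.95
tcp_pos: [0.5859, -0.0397, 0.1558]
orientation: [0.004, -0.036, 0.999, -0.001]
wrist_force: [1.9, 0.3, 1.3]
finger_gap: 0.043
side [277.1 168.5] 27 bench [ 0.7096 -0.0999] tray [ 0.0602 -0.0017]
side [292.5 171.3] 31 bench [ 0.6596 -0.1028] tray [ 0.0135 -0.0009]
side [307.9 173.9] 30 bench [ 0.6107 -0.1061] tray [-0.0323 -0.0006]
clock 34.0 tcp [ 0.5841 -0.0394  0.1519] yawY 94.17 gap 0.0429 F [-0.8  0.2  0.1] j [-0.2   0.37 -0.1   1.1  -0.   -0.28]
need tool units [ 0.1257 -0.0002  0.002 ] dist 0.1005
```

View pics/s14.png

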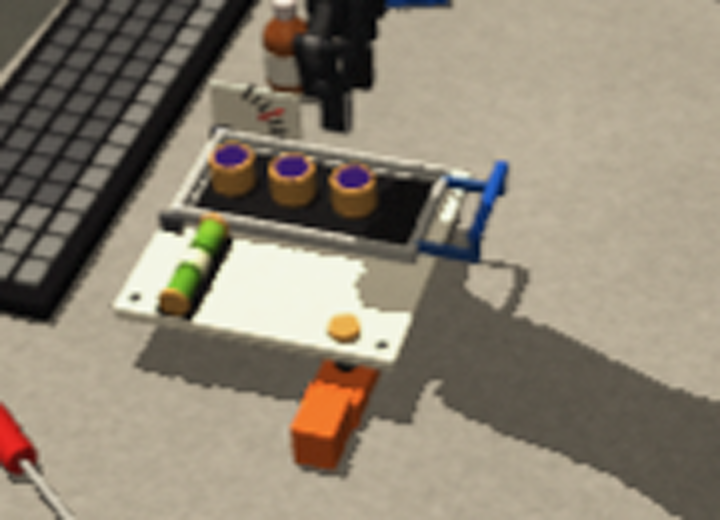

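```bash
python3 -m creep '{"hand":[43,43,43,43,43],"delta_pos":[[0.03,0,0],[0.035,0,0],[0.035,0,0],[0.0257,0,0],[0,0,0]],"turn":[0,0,0,1,1]}' 60 >/dev/null
python3 -m creep '{"hand":[43,43,43,43,43],"delta_pos":[[0,0,0],[0,0,0],[0,0,0],[0,0,0],[0,0,0]],"turn":[1,1,1,1,1]}' 60 >/dev/null
python3 -m creep '{"hand":[43,43,43,43,43],"delta_pos":[[0,0,0],[0,0,0],[0,0,0],[0,0,0],[0,0,0]],"turn":[1,1,1,1,1]}' 60 >/dev/null
python3 -m creep '{"hand":[34,34,34,34,34],"delta_pos":[[0,0,0],[0,0,0],[0,0,0],[0,0,0],[0,0,0]],"turn":[1,1,1,1,1]}' 60 >/dev/null
python3 -m creep '{"hand":[34,34,34,34,34],"delta_pos":[[0,0,0],[0,0,0],[0,0,0],[0,0,0],[0,0,0]],"turn":[1,0,0,0,0]}' 60
python3 -c "
from stage import *
a=sw(-.131,-.035);go(*a,.077)
r,s=mounts()
for c,R_ in(('top',r),('side',s)):
  for d in env.pinpoint(c,'handle')[:1]: 
    p=onz(R_,[d['location'][::-1]],.085)[0]; print(c,d['score'],p,ws(p))
  hsv=cv2.cvtColor(R_['pixels'],cv2.COLOR_RGB2HSV); m=cv2.inRange(hsv,(105,150,60),(118,255,255)); 
  n,l,st,ce=cv2.connectedComponentsWithStats(m)
  for i in range(1,n):
    if st[i,4]>25: print(c,st[i],ce[i],ws(onz(R_,[ce[i]],.085)[0]).round(4))
crop('pics/s15.png',s,130,260,220,400,4);crop('pics/t15.png',r,130,240,270,380,5)"
```

```text
clock: 36.13
tcp_pos: [0.4825, -0.0464, 0.1499]
orientation: [-0.0, 0.68, 0.733, -0.0]
wrist_force: [0.5, 0.1, 0.8]
finger_gap: 0.0338
clock 36.1 tcp [ 0.4825 -0.0464  0.1499] yawY 4.25 gap 0.0338 F [0.5 0.1 0.8] j [-0.26  0.19 -0.35  1.03 -0.    1.23]
need tool units [-0.0007  0.0017  0.0912] dist 0.073
side [283.4 163.9] 29 bench [ 0.7002 -0.1266] tray [ 0.0496 -0.0258]
side [292.3 171.2] 29 bench [ 0.6603 -0.103 ] tray [ 0.0142 -0.0011]
side [307.9 173.9] 30 bench [ 0.6107 -0.1061] tray [-0.0323 -0.0006]
top 0.55 [0.5273251  0.06838203 0.085     ] [-0.07921944  0.0767912 ]
top [424 136  31  33 537] [438.15642458 152.29795158] [ 0.0279 -0.3667]
top [ 601  231   38   47 1330] [619.46917293 254.49473684] [-0.3435 -0.8321]
side 0.77 [ 0.47567191 -0.04071803  0.085     ] [-0.1387007 -0.0282462]
side [ 424   32   50   54 1985] [448.55566751  58.08715365] [-0.3591 -0.8513]
side [303 114  27  18 415] [315.17108434 121.74698795] [ 0.0221 -0.2908]
side [332 171  15  19  70] [340.91428571 178.61428571] [-0.1272 -0.0383]
side [325 191  13   4  27] [331.59259259 192.2962963 ] [-0.1167  0.0226]
```

View pics/s15.png

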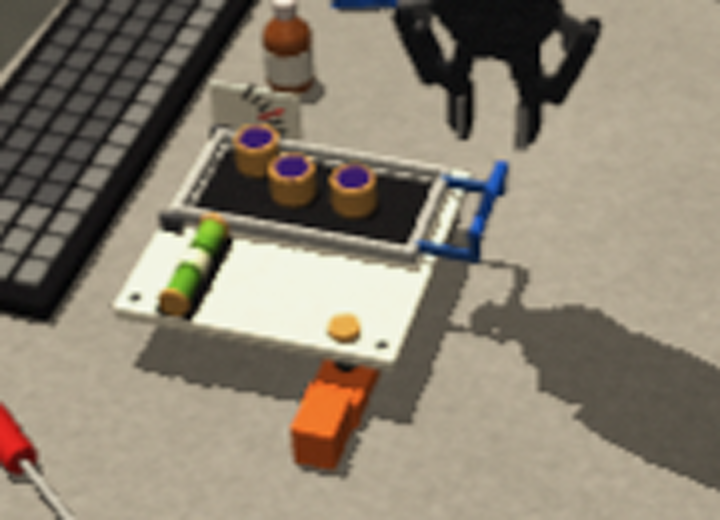

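View pics/t15.png

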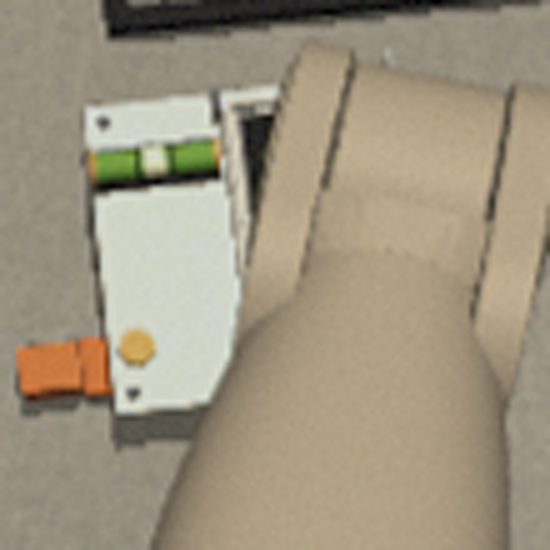

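```bash
python3 -c "
from stage import *
s=env.read_camera('side');P=cloud(s)
hsv=cv2.cvtColor(s['pixels'],cv2.COLOR_RGB2HSV)
m=cv2.inRange(hsv,(122,90,40),(155,255,255)); n,l,st,ce=cv2.connectedComponentsWithStats(m)
for i in range(1,n):
  if st[i,4]>=12:
    q=P[l==i]; md=np.median(q,0); print(ce[i].round(1),md.round(4),(ws(md)+[0,.035]).round(4),q[:,2].std())
    pts=q[np.abs(q[:,2]-md[2])<.01]; c=pts-pts.mean(0); v=np.linalg.svd(c)[2][2]; print('normal',(v*np.sign(v[2])).round(3))
crop('pics/s16.png',s,145,205,255,345,8)"
```

```text
[283.5 164. ] [ 0.6645 -0.0593  0.084 ] [ 0.0483 -0.0256] 0.0017667085070148757
normal [ 0.1   -0.066  0.993]
[292.5 171.2] [ 0.6283 -0.036   0.0851] [0.0138 0.0003] 0.001572263890843626
normal [ 0.052 -0.093  0.994]
[307.9 173.9] [ 0.5822 -0.0388  0.0844] [-0.0324  0.0009] 0.14966998269660406
normal [-0.017 -0.151  0.988]
```

View pics/s16.png

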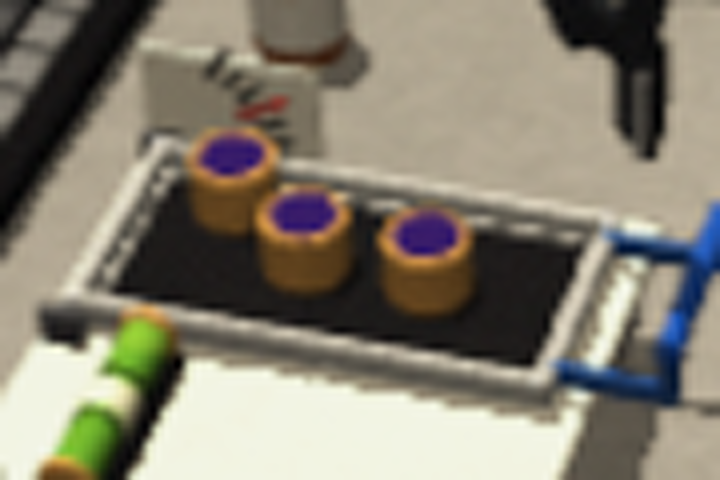

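The far mount at crop (230,180) was knocked aside inside the tray, but it's still upright on the floor (top at 84 mm, y = -26 mm). I'll go on to the handle.

```bash
python3 -m creep '{"hand":[34,34,34,34,34],"delta_pos":[[0,0.0017,0.02],[0,0,0.02],[0,0,0.02],[0,0,0],[0,0,0]],"turn":[0,0,0,0,0]}' 60
python3 -c "
from stage import *
a=sw(-.131,-.035);go(*a,.077)
s=env.read_camera('side')
crop('pics/s17.png',s,130,230,260,400,5)"
```

```text
clock: 36.8
tcp_pos: [0.4833, -0.0462, 0.1018]
orientation: [-0.001, 0.681, 0.732, -0.001]
wrist_force: [1.8, -0.8, 0.4]
finger_gap: 0.0341
clock 36.8 tcp [ 0.4833 -0.0462  0.1018] yawY 4.18 gap 0.0341 F [ 1.8 -0.8  0.4] j [-0.26  0.24 -0.42  0.92 -0.    1.24]
need tool units [-0.0009  0.0006  0.031 ] dist 0.0248
```

View pics/s17.png

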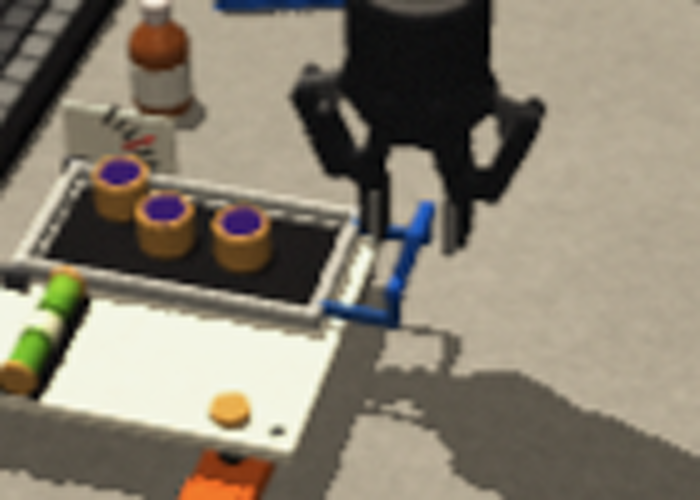

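```bash
python3 -m creep '{"hand":[34,34,34,34,34],"delta_pos":[[0,0,0.01],[0,0,0.01],[0,0,0.01],[0,0,0],[0,0,0]],"turn":[0,0,0,0,0]}' 60
python3 -c "
from stage import *
a=sw(-.131,-.035);go(*a,.077)
s=env.read_camera('side')
crop('pics/s18.png',s,130,230,260,400,5)"
```

```text
clock: 37.27
tcp_pos: [0.4835, -0.0462, 0.0776]
orientation: [-0.001, 0.681, 0.732, -0.0]
wrist_force: [-0.2, -0.3, -0.2]
finger_gap: 0.0337
clock 37.3 tcp [ 0.4835 -0.0462  0.0776] yawY 4.17 gap 0.0337 F [-0.2 -0.3 -0.2] j [-0.26  0.26 -0.45  0.86 -0.    1.24]
need tool units [-0.0008  0.0004  0.0008] dist 0.001
```

View pics/s18.png

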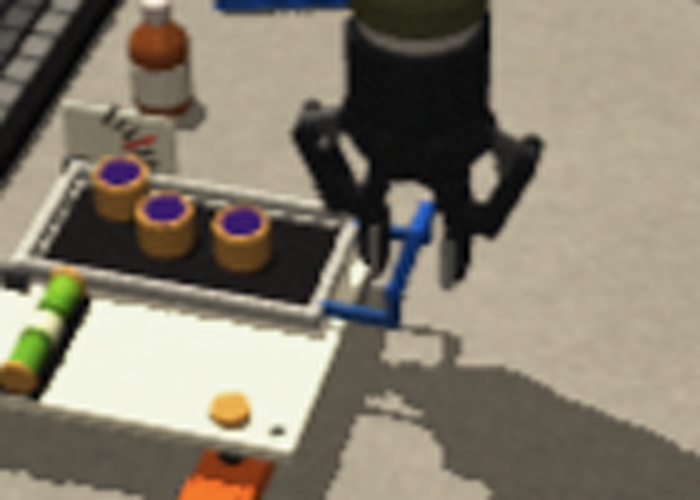

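```bash
python3 -m creep '{"hand":[20,14,8,4,4],"delta_pos":[[0,0,0],[0,0,0],[0,0,0],[0,0,0],[0,0,0]],"turn":[0,0,0,0,0]}' 50
python3 -m creep '{"hand":[4,4,4,4,4],"delta_pos":[[0,0,0],[0,0,0],[0,0,0],[0,0,0],[0,0,0]],"turn":[0,0,0,0,0]}' 50
python3 -c "
from stage import *
a=sw(-.131,-.035);go(*a,.077)
t0=env.get_state()['tcp_pos']
for k in range(0,31,3):
  t=np.radians(k); print(k,round(-220*np.cos(t)+27*np.sin(t)+220,1),round(220*np.sin(t)+27*np.cos(t)-27,1))
s=env.read_camera('side')
crop('pics/s19.png',s,130,230,260,400,5)"
```

```text
clock: 37.73
tcp_pos: [0.4862, -0.0464, 0.079]
orientation: [0.001, 0.681, 0.732, 0.001]
wrist_force: [5.4, 2.4, -1.6]
finger_gap: 0.0085
clock: 38.15
tcp_pos: [0.4862, -0.0464, 0.079]
orientation: [0.001, 0.681, 0.732, 0.001]
wrist_force: [4.3, 2.1, -1.8]
finger_gap: 0.0084
clock 38.1 tcp [ 0.4862 -0.0464  0.079 ] yawY 4.19 gap 0.0084 F [ 4.3  2.1 -1.8] j [-0.26  0.26 -0.45  0.85  0.    1.24]
need tool units [-0.0004 -0.003   0.0025] dist 0.0031
0 0.0 0.0
3 1.7 11.5
6 4.0 22.8
9 6.9 34.1
12 10.4 45.2
15 14.5 56.0
18 19.1 66.7
21 24.3 77.0
24 30.0 87.1
27 36.2 96.9
30 43.0 106.4
```

View pics/s19.png

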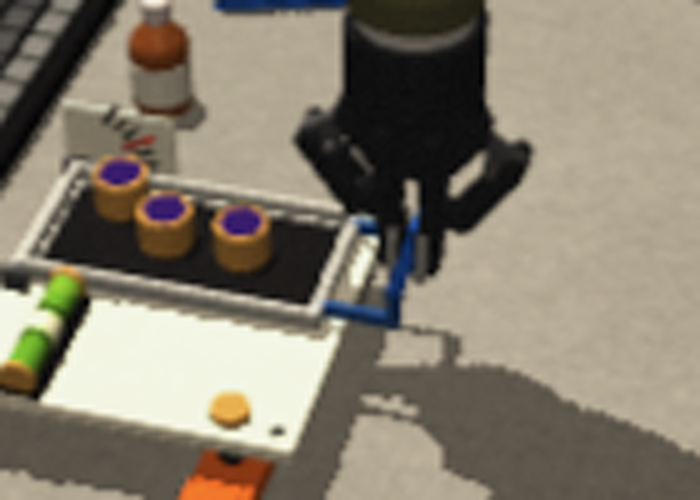

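```bash
python3 -m creep '{"hand":[4,4,4,4,4],"delta_pos":[[0,0.001,-0.0072],[0,0.001,-0.0072],[0,0.0014,-0.007],[0,0.0015,-0.007],[0,0.0017,-0.007]],"turn":[0,0,0,0,0]}' 70
python3 -c "
from stage import *
a=sw(-.131,-.035);go(*a,.077)
s=env.read_camera('side')
crop('pics/s20.png',s,130,230,260,400,5)"
```

```text
clock: 38.62
tcp_pos: [0.4913, -0.0461, 0.1068]
orientation: [0.001, 0.681, 0.732, 0.001]
wrist_force: [5.4, 0.7, -5.7]
finger_gap: 0.0074
clock 38.6 tcp [ 0.4913 -0.0461  0.1068] yawY 4.18 gap 0.0074 F [ 5.4  0.7 -5.7] j [-0.26  0.24 -0.4   0.93  0.    1.24]
need tool units [-0.0003 -0.0095  0.0372] dist 0.0307
```

View pics/s20.png

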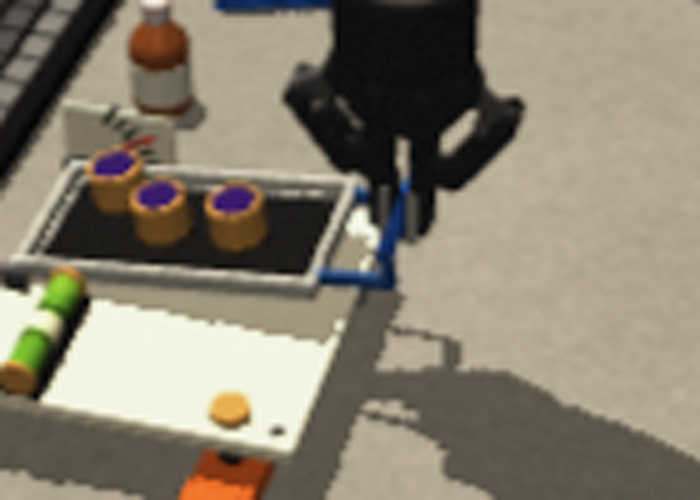

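```bash
python3 -m creep '{"hand":[4,4,4,4,4],"delta_pos":[[0,0.0018,-0.007],[0,0.002,-0.007],[0,0.0022,-0.0069],[0,0.0024,-0.0068],[0,0.0025,-0.0067]],"turn":[0,0,0,0,0]}' 70
python3 -m creep '{"hand":[4,4,4,4,4],"delta_pos":[[0,0.0028,-0.0067],[0,0.003,-0.0067],[0,0.0031,-0.0065],[0,0.0033,-0.0065],[0,0.0034,-0.0064]],"turn":[0,0,0,0,0]}' 70
python3 -c "
from stage import *
a=sw(-.131,-.035);go(*a,.077)
s=env.read_camera('side')
crop('pics/s21.png',s,110,230,260,400,5)"
```

```text
clock: 39.08
tcp_pos: [0.4999, -0.0455, 0.134]
orientation: [0.001, 0.681, 0.732, 0.001]
wrist_force: [8.5, -0.8, -9.2]
finger_gap: 0.0077
clock: 39.5
tcp_pos: [0.5118, -0.0446, 0.1599]
orientation: [0.001, 0.681, 0.732, 0.001]
wrist_force: [7.9, 0.2, -11.1]
finger_gap: 0.0074
clock 39.5 tcp [ 0.5118 -0.0446  0.1599] yawY 4.17 gap 0.0074 F [  7.9   0.2 -11.1] j [-0.24  0.24 -0.27  1.07  0.    1.25]
need tool units [-0.0003 -0.0352  0.1035] dist 0.0875
```

View pics/s21.png

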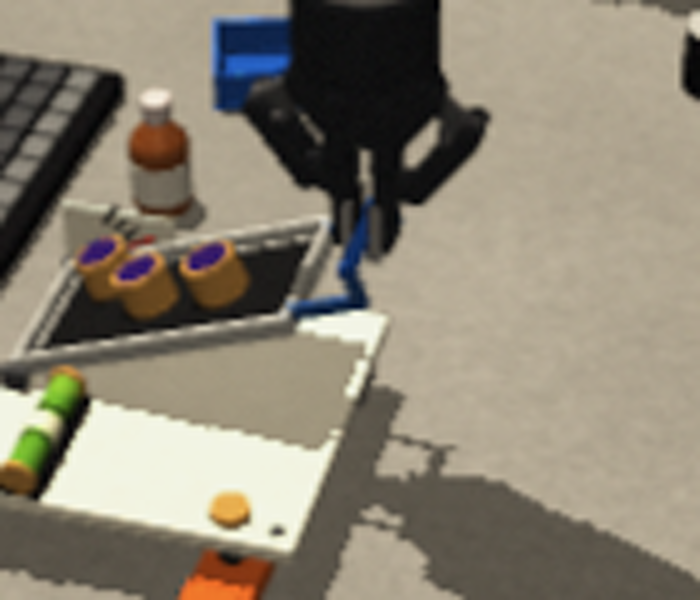

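```bash
python3 -m creep '{"hand":[4,4,4,4,4],"delta_pos":[[0,0.0039,-0.0066],[0,0.0041,-0.0065],[0,0.0043,-0.0064],[0,0.0045,-0.0063],[0,0.0046,-0.006]],"turn":[0,0,0,0,0]}' 70
python3 -m creep '{"hand":[4,4,4,4,4],"delta_pos":[[0,0,0],[0,0,0],[0,0,0],[0,0,0],[0,0,0]],"turn":[0,0,0,0,0]}' 70
cat >> stage.py <<'E'
def ang():
    st=env.get_state(); t=st['tcp_pos']; dz=(t[2]-.079)*1000; dx=(ws(t)[0]-ws([.4862,-.0464])[0])*1000
    from scipy.optimize import brentq
    f=lambda k:220*np.sin(k)+27*np.cos(k)-27-dz; g=lambda k:-220*np.cos(k)+27*np.sin(k)+220-dx
    print("tilt from z",np.degrees(brentq(f,-.1,.9)),"from x",np.degrees(brentq(g,-.05,.9)))
E
python3 -c "
from stage import *
a=sw(-.131,-.035);go(*a,.077);ang()
s=env.read_camera('side')
crop('pics/s22.png',s,110,230,260,400,5)"
```

```text
clock: 39.97
tcp_pos: [0.5278, -0.0435, 0.1854]
orientation: [-0.0, 0.681, 0.732, -0.0]
wrist_force: [4.7, -1.7, -10.4]
finger_gap: 0.0073
clock: 40.38
tcp_pos: [0.5285, -0.0434, 0.1863]
orientation: [0.001, 0.681, 0.732, 0.001]
wrist_force: [7.5, -0.9, -5.5]
finger_gap: 0.0076
clock 40.4 tcp [ 0.5285 -0.0434  0.1863] yawY 4.17 gap 0.0076 F [ 7.5 -0.9 -5.5] j [-0.23  0.25 -0.18  1.14  0.    1.26]
need tool units [-0.0002 -0.0564  0.1365] dist 0.1182
tilt from z 30.30777270774287 from x 29.773515282414916
```

View pics/s22.png

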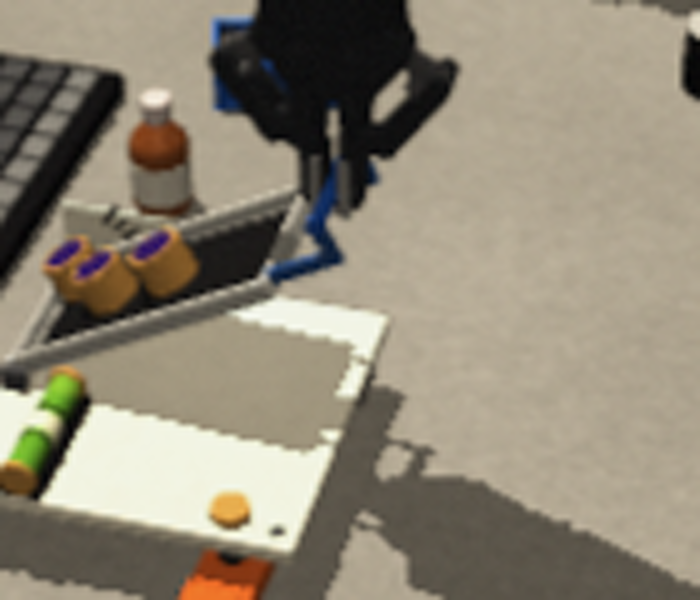

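```bash
python3 -c "
from stage import *
s=env.read_camera('side')
def Q(k,X):
  t=np.radians(k); x,y,z=X[0]-.089,X[1]-.035,X[2]+.002
  xx=.089+x*np.cos(t)+z*np.sin(t); zz=.058+z*np.cos(t)-x*np.sin(t)
  return np.r_[sw(xx,y),zz]
for k in (27,28.5,30,31.5,33):
  print(k,[((proj(s,Q(k,X))[0]-[260,110])*5+2).round(1).tolist() for X in [(-.131,.036,.025),(-.131,-.036,.025),(-.089,.046,.008),(-.089,-.046,.008)]])
P=cloud(s)
# tray floor plane from depth: dark pixels in the tray
hsv=cv2.cvtColor(s['pixels'],cv2.COLOR_RGB2HSV)
for a,b in [((296,168),0),((310,162),0)]: print(s['pixels'][a[1],a[0]],P[a[1],a[0]])
u0=np.array([(u,v) for v in range(145,180) for u in range(270,320) if s['pixels'][v,u].max()<60])
q=np.array([P[v,u] for u,v in u0]); q=q[(q[:,2]>.05)&(q[:,2]<.2)&(q[:,0]>.5)&(np.abs(q[:,1]+.03)<.06)]
for _ in range(4):
  A=np.c_[q[:,:2],np.ones(len(q))]; c=np.linalg.lstsq(A,q[:,2],rcond=None)[0]; e=q[:,2]-A@c; q=q[np.abs(e)<2.5*e.std()+1e-4]
print(len(q),c,e.std(),'tilt',np.degrees(np.arctan(np.hypot(c[0],c[1]))))
"
```

```text
27 [[328.7, 240.3], [364.6, 160.4], [270.2, 294.3], [317.7, 192.3]]
28.5 [[322.4, 232.0], [358.6, 152.3], [265.6, 287.6], [313.4, 185.9]]
30 [[315.9, 223.8], [352.4, 144.3], [260.8, 281.1], [308.9, 179.5]]
31.5 [[309.0, 215.6], [345.9, 136.3], [255.8, 274.5], [304.2, 173.1]]
33 [[302.0, 207.6], [339.2, 128.4], [250.6, 268.0], [299.4, 166.8]]
[27 27 24] [ 0.60942849 -0.02214791  0.11253735]
[27 25 23] [ 0.56939112 -0.02849194  0.13909588]
273 [-0.57803867 -0.02785352  0.46654517] 0.0012210253164209605 tilt 30.058368408531223
```

```bash
python3 -c "
from stage import *
s=env.read_camera('side')
def Q(k,X):
  t=np.radians(k); x,y,z=X[0]-.089,X[1]-.035,X[2]+.002
  xx=.089+x*np.cos(t)+z*np.sin(t); zz=.058+z*np.cos(t)-x*np.sin(t)
  return np.r_[sw(xx,y),zz]
print('flat, s18 crop',[((proj(s,Q(0,X))[0]-[260,130])*5+2).round(1).tolist() for X in [(-.131,.036,.025),(-.131,-.036,.025),(-.089,.046,.008),(-.089,-.046,.008)]])
im=s['pixels'][110:230,260:400,::-1]; im=cv2.resize(im,None,fx=5,fy=5,interpolation=cv2.INTER_CUBIC)
for k,c in((27,(0,255,0)),(30,(0,0,255)),(33,(255,0,255))):
  for X in [(-.131,.036,.025),(-.131,-.036,.025),(-.089,.046,.008),(-.089,-.046,.008),(.089,.046,.008)]:
    p=(proj(s,Q(k,X))[0]-[260,110])*5+2; cv2.circle(im,(int(p[0]),int(p[1])),4,c,-1)
cv2.imwrite('pics/s23.png',im)
r=env.read_camera('top'); crop('pics/t23.png',r,120,230,270,380,5)
P=cloud(s)
# handle depth
hsv=cv2.cvtColor(s['pixels'],cv2.COLOR_RGB2HSV); m=cv2.inRange(hsv,(105,150,60),(118,255,255)); m[:,:312]=0;m[:140]=0;m[180:]=0;m[:,350:]=0
v,u=np.where(m>0); 
for a,b in list(zip(v,u))[::5]: print((a,b),P[a,b].round(3),ws(P[a,b]).round(3))
ang()
"
```

```text
flat, s18 crop [[395.7, 291.9], [427.4, 209.6], [316.7, 313.9], [360.2, 209.8]]
(np.int64(145), np.int64(326)) [ 0.529 -0.045  0.194] [-0.086 -0.037]
(np.int64(148), np.int64(324)) [ 0.529 -0.03   0.195] [-0.085 -0.022]
(np.int64(149), np.int64(326)) [ 0.523 -0.031  0.192] [-0.09  -0.022]
(np.int64(151), np.int64(324)) [ 0.524 -0.018  0.195] [-0.089 -0.009]
(np.int64(153), np.int64(322)) [ 0.524 -0.003  0.199] [-0.087  0.006]
(np.int64(154), np.int64(324)) [ 0.523 -0.013  0.189] [-0.09  -0.004]
(np.int64(156), np.int64(323)) [ 0.523 -0.007  0.187] [-0.089  0.002]
(np.int64(162), np.int64(321)) [ 0.529 -0.006  0.167] [-0.083  0.003]
(np.int64(163), np.int64(318)) [ 0.536 -0.003  0.163] [-0.076  0.005]
(np.int64(164), np.int64(317)) [ 0.54  -0.004  0.158] [-0.072  0.003]
tilt from z 30.30988553916578 from x 29.779212633747797
```

View pics/s23.png

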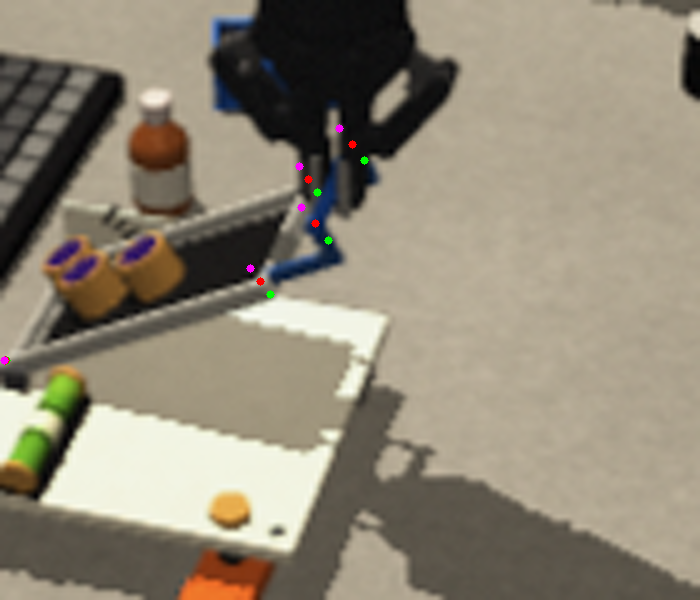

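View pics/t23.png

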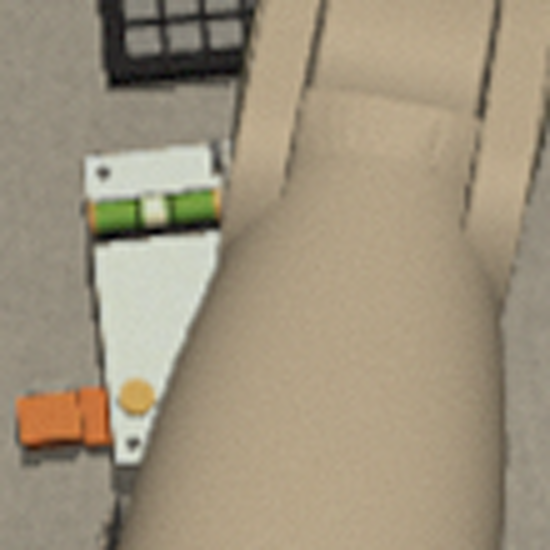

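The overlay agrees with 30° at the handle ends and the near corner, and depth gives 30.06°. Holding now.

```bash
python3 -m creep '{"hand":[4,4,4,4,4],"delta_pos":[[0,0,0],[0,0,0],[0,0,0],[0,0,0],[0,0,0]],"turn":[0,0,0,0,0]}' 70 >/dev/null
python3 -m creep '{"hand":[4,4,4,4,4],"delta_pos":[[0,0,0],[0,0,0],[0,0,0],[0,0,0],[0,0,0]],"turn":[0,0,0,0,0]}' 70 >/dev/null
python3 -m creep '{"hand":[4,4,4,4,4],"delta_pos":[[0,0,0],[0,0,0],[0,0,0],[0,0,0],[0,0,0]],"turn":[0,0,0,0,0]}' 70 >/dev/null
python3 -m creep '{"hand":[4,4,4,4,4],"delta_pos":[[0,0,0],[0,0,0],[0,0,0],[0,0,0],[0,0,0]],"turn":[0,0,0,0,0]}' 70
python3 -c "
from stage import *
ang(); s=env.read_camera('side'); crop('pics/s24.png',s,110,230,260,400,5)"
```

```text
clock: 42.25
tcp_pos: [0.5286, -0.0434, 0.1864]
orientation: [0.001, 0.681, 0.732, 0.001]
wrist_force: [6.2, -2.0, -5.3]
finger_gap: 0.0075
tilt from z 30.31567541544502 from x 29.780007311430367
```

View pics/s24.png

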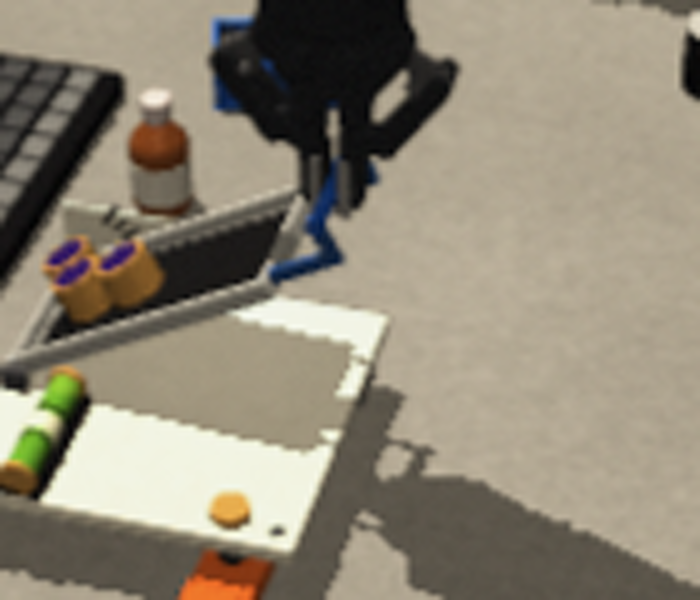

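Two of the mounts are creeping gently towards the hinge wall, upright and inside. I'll keep holding.

```bash
python3 -m creep '{"hand":[4,4,4,4,4],"delta_pos":[[0,0,0],[0,0,0],[0,0,0],[0,0,0],[0,0,0]],"turn":[0,0,0,0,0]}' 70 >/dev/null
python3 -m creep '{"hand":[4,4,4,4,4],"delta_pos":[[0,0,0],[0,0,0],[0,0,0],[0,0,0],[0,0,0]],"turn":[0,0,0,0,0]}' 70 >/dev/null
python3 -m creep '{"hand":[4,4,4,4,4],"delta_pos":[[0,0,0],[0,0,0],[0,0,0],[0,0,0],[0,0,0]],"turn":[0,0,0,0,0]}' 70 >/dev/null
python3 -m creep '{"hand":[4,4,4,4,4],"delta_pos":[[0,0,0],[0,0,0],[0,0,0],[0,0,0],[0,0,0]],"turn":[0,0,0,0,0]}' 70 >/dev/null
python3 -m creep '{"hand":[4,4,4,4,4],"delta_pos":[[0,0,0],[0,0,0],[0,0,0],[0,0,0],[0,0,0]],"turn":[0,0,0,0,0]}' 70 >/dev/null
python3 -m creep '{"hand":[4,4,4,4,4],"delta_pos":[[0,0,0],[0,0,0],[0,0,0],[0,0,0],[0,0,0]],"turn":[0,0,0,0,0]}' 70
python3 -c "
from stage import *
ang(); s=env.read_camera('side'); crop('pics/s25.png',s,110,230,260,400,5)"
```

```text
clock: 44.8
tcp_pos: [0.5286, -0.0434, 0.1863]
orientation: [0.001, 0.681, 0.732, 0.001]
wrist_force: [6.5, -0.8, -5.1]
finger_gap: 0.0069
tilt from z 30.303423855778036 from x 29.785768100500594
```

View pics/s25.png

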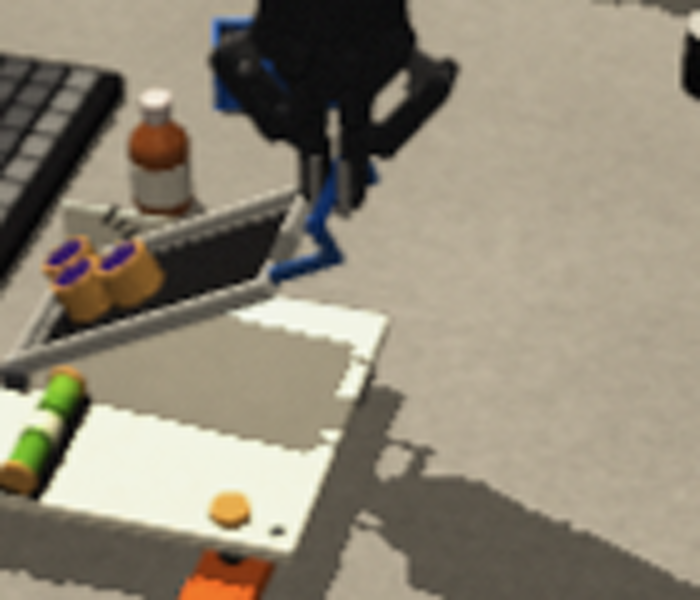

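```bash
python3 -m creep '{"hand":[4,4,4,4,4],"delta_pos":[[0,0,0],[0,0,0],[0,0,0],[0,0,0],[0,0,0]],"turn":[0,0,0,0,0]}' 70 >/dev/null
python3 -m creep '{"hand":[4,4,4,4,4],"delta_pos":[[0,0,0],[0,0,0],[0,0,0],[0,0,0],[0,0,0]],"turn":[0,0,0,0,0]}' 70 >/dev/null
python3 -m creep '{"hand":[4,4,4,4,4],"delta_pos":[[0,0,0],[0,0,0],[0,0,0],[0,0,0],[0,0,0]],"turn":[0,0,0,0,0]}' 70 >/dev/null
python3 -m creep '{"hand":[4,4,4,4,4],"delta_pos":[[0,0,0],[0,0,0],[0,0,0],[0,0,0],[0,0,0]],"turn":[0,0,0,0,0]}' 70 >/dev/null
python3 -m creep '{"hand":[4,4,4,4,4],"delta_pos":[[0,0,0],[0,0,0],[0,0,0],[0,0,0],[0,0,0]],"turn":[0,0,0,0,0]}' 70 >/dev/null
python3 -m creep '{"hand":[4,4,4,4,4],"delta_pos":[[0,0,0],[0,0,0],[0,0,0],[0,0,0],[0,0,0]],"turn":[0,0,0,0,0]}' 70 >/dev/null
python3 -m creep '{"hand":[4,4,4,4,4],"delta_pos":[[0,0,0],[0,0,0],[0,0,0],[0,0,0],[0,0,0]],"turn":[0,0,0,0,0]}' 70 >/dev/null
python3 -m creep '{"hand":[4,4,4,4,4],"delta_pos":[[0,0,0],[0,0,0],[0,0,0],[0,0,0],[0,0,0]],"turn":[0,0,0,0,0]}' 70 >/dev/null
python3 -m creep '{"hand":[4,4,4,4,4],"delta_pos":[[0,0,0],[0,0,0],[0,0,0],[0,0,0],[0,0,0]],"turn":[0,0,0,0,0]}' 70 >/dev/null
python3 -m creep '{"hand":[4,4,4,4,4],"delta_pos":[[0,0,0],[0,0,0],[0,0,0],[0,0,0],[0,0,0]],"turn":[0,0,0,0,0]}' 70 >/dev/null
python3 -m creep '{"hand":[4,4,4,4,4],"delta_pos":[[0,0,0],[0,0,0],[0,0,0],[0,0,0],[0,0,0]],"turn":[0,0,0,0,0]}' 70
python3 -c "
from stage import *
ang(); s=env.read_camera('side'); P=cloud(s); crop('pics/s26.png',s,110,230,260,400,5)
u0=np.array([(u,v) for v in range(145,180) for u in range(290,320) if s['pixels'][v,u].max()<60])
q=np.array([P[v,u] for u,v in u0]); q=q[(q[:,2]>.05)&(q[:,2]<.2)&(q[:,0]>.5)&(np.abs(q[:,1]+.03)<.06)]
for _ in range(4):
  A=np.c_[q[:,:2],np.ones(len(q))]; c=np.linalg.lstsq(A,q[:,2],rcond=None)[0]; e=q[:,2]-A@c; q=q[np.abs(e)<2.5*e.std()+1e-4]
print(len(q),'tilt',np.degrees(np.arctan(np.hypot(c[0],c[1]))))"
```

```text
clock: 49.43
tcp_pos: [0.5285, -0.0434, 0.1863]
orientation: [0.001, 0.681, 0.732, 0.001]
wrist_force: [6.6, -1.2, -4.8]
finger_gap: 0.0075
tilt from z 30.302847849368906 from x 29.76425591536665
250 tilt 29.930929505108345
```

View pics/s26.png

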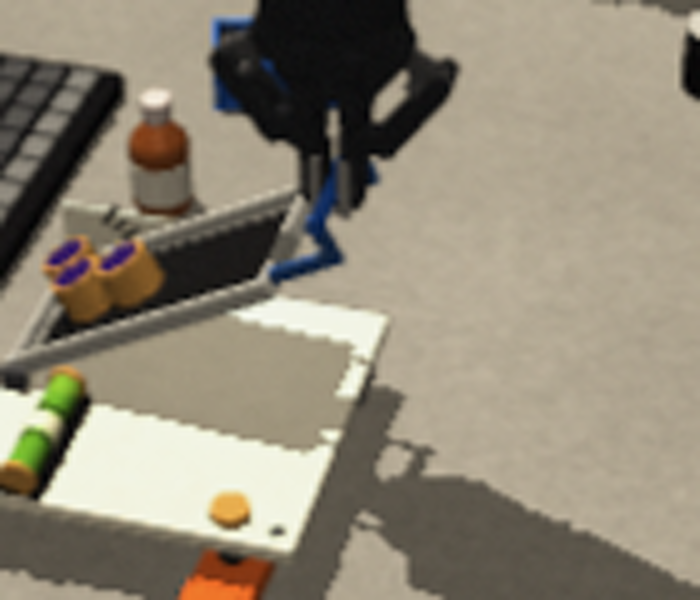

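```bash
python3 -m creep '{"hand":[4,4,4,4,4],"delta_pos":[[0,-0.0046,0.006],[0,-0.0045,0.0063],[0,-0.0043,0.0064],[0,-0.0041,0.0065],[0,-0.0039,0.0066]],"turn":[0,0,0,0,0]}' 70
python3 -m creep '{"hand":[4,4,4,4,4],"delta_pos":[[0,-0.0034,0.0064],[0,-0.0033,0.0065],[0,-0.0031,0.0065],[0,-0.003,0.0067],[0,-0.0028,0.0067]],"turn":[0,0,0,0,0]}' 70
python3 -m creep '{"hand":[4,4,4,4,4],"delta_pos":[[0,-0.0025,0.0067],[0,-0.0024,0.0068],[0,-0.0022,0.0069],[0,-0.002,0.007],[0,-0.0018,0.007]],"turn":[0,0,0,0,0]}' 70
python3 -c "
from stage import *
go(.4862,-.0464,.079);ang(); s=env.read_camera('side'); crop('pics/s27.png',s,110,230,260,400,5)"
```

```text
clock: 49.9
tcp_pos: [0.5128, -0.0446, 0.1619]
orientation: [0.002, 0.681, 0.732, 0.002]
wrist_force: [7.2, 0.3, -0.8]
finger_gap: 0.0073
clock: 50.32
tcp_pos: [0.4999, -0.0455, 0.1354]
orientation: [0.002, 0.681, 0.732, 0.002]
wrist_force: [5.5, 0.8, 0.6]
finger_gap: 0.0075
clock: 50.73
tcp_pos: [0.4908, -0.0461, 0.1073]
orientation: [0.001, 0.681, 0.732, 0.001]
wrist_force: [5.6, 0.5, 1.0]
finger_gap: 0.0072
clock 50.7 tcp [ 0.4908 -0.0461  0.1073] yawY 4.18 gap 0.0072 F [5.6 0.5 1. ] j [-0.26  0.24 -0.4   0.93  0.    1.24]
need tool units [ 0.0001 -0.0059  0.0354] dist 0.0287
tilt from z 7.452533688181127 from x 6.637572947852834
```

View pics/s27.png

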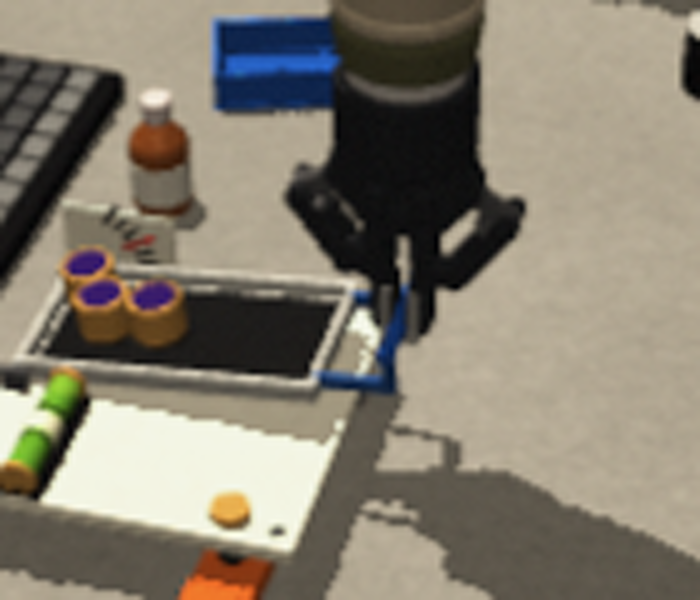

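```bash
python3 -m creep '{"hand":[4,4,4,4,4],"delta_pos":[[0,-0.0016,0.007],[0,-0.0014,0.007],[0,-0.0012,0.007],[0,-0.001,0.007],[0,-0.0008,0.0065]],"turn":[0,0,0,0,0]}' 70
python3 -m creep '{"hand":[4,4,4,4,4],"delta_pos":[[0,0,0.001],[0,0,0.001],[0,0,0.001],[0,0,0],[0,0,0]],"turn":[0,0,0,0,0]}' 70
python3 -c "
from stage import *
go(.4862,-.0464,.079);ang(); s=env.read_camera('side'); crop('pics/s28.png',s,110,230,260,400,5)"
```

```text
clock: 51.2
tcp_pos: [0.4863, -0.0464, 0.0819]
orientation: [0.002, 0.681, 0.732, 0.001]
wrist_force: [-12.3, 6.7, 69.3]
finger_gap: 0.0072
clock: 51.62
tcp_pos: [0.4863, -0.0464, 0.0822]
orientation: [0.003, 0.681, 0.733, 0.002]
wrist_force: [-8.0, 3.5, 43.8]
finger_gap: 0.0074
clock 51.6 tcp [ 0.4863 -0.0464  0.0822] yawY 4.21 gap 0.0074 F [-8.   3.5 43.8] j [-0.26  0.26 -0.45  0.86  0.    1.24]
need tool units [ 0.     -0.0002  0.004 ] dist 0.0032
tilt from z 0.8406146086074865 from x 0.2435493846581921
```

View pics/s28.png

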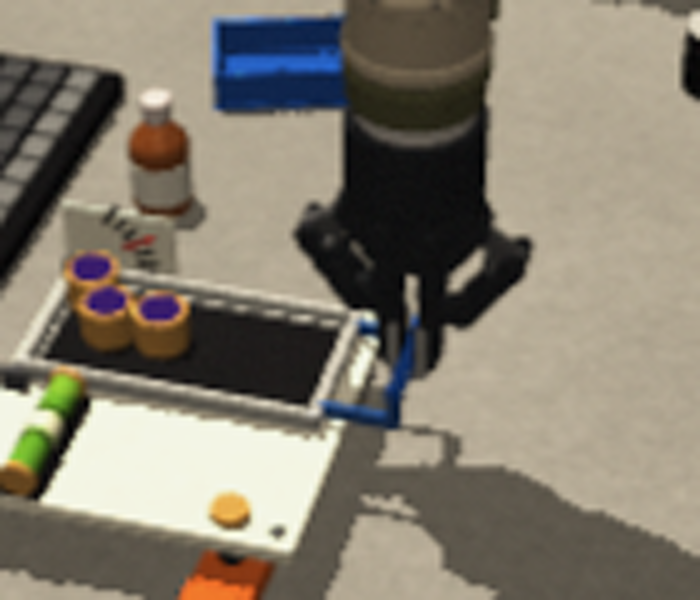

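```bash
python3 -m creep '{"hand":[14,20,28,34,34],"delta_pos":[[0,0,0],[0,0,0],[0,0,0],[0,0,0],[0,0,0]],"turn":[0,0,0,0,0]}' 50
python3 -c "
from stage import *
go(.4862,-.0464,.079); s=env.read_camera('side'); crop('pics/s29.png',s,110,230,260,400,5)"
```

```text
clock: 52.08
tcp_pos: [0.4834, -0.0462, 0.0757]
orientation: [-0.001, 0.681, 0.732, -0.001]
wrist_force: [0.1, -0.2, -0.1]
finger_gap: 0.0338
clock 52.1 tcp [ 0.4834 -0.0462  0.0757] yawY 4.17 gap 0.0338 F [ 0.1 -0.2 -0.1] j [-0.26  0.26 -0.46  0.85 -0.    1.24]
need tool units [-0.0005  0.0035 -0.0041] dist 0.0043
```

View pics/s29.png

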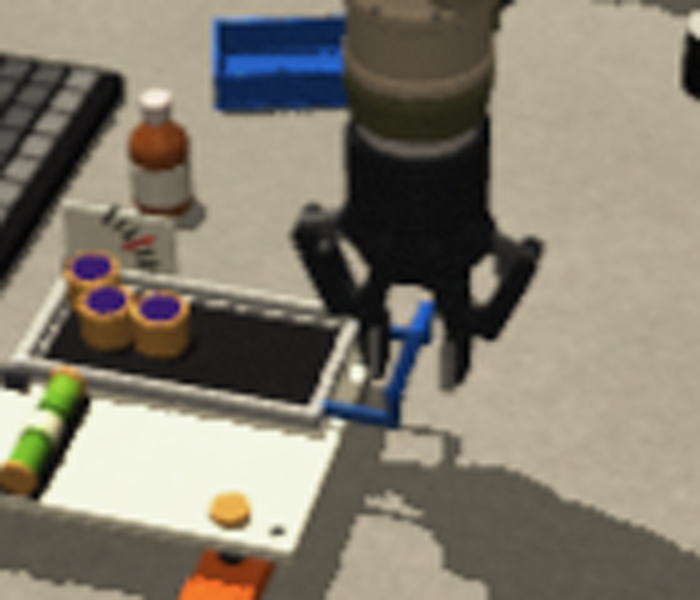

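Released, with the bar clear of both pads. Now I'll retreat straight up and away (tool -y is the stand's -x, towards the robot), then check.

```bash
python3 -m creep '{"hand":[34,34,34,34,34],"delta_pos":[[0,0,-0.01],[0,0,-0.02],[0,0,-0.03],[0,0,-0.04],[0,0,-0.04]],"turn":[0,0,0,0,0]}' 50
python3 -m creep '{"hand":[34,34,34,34,34],"delta_pos":[[0,-0.01,-0.02],[0.03,0,-0.01],[0.04,0,0],[0.04,0,0],[0.04,0,0]],"turn":[0,0,0,0,0]}' 50
python3 -m creep '{"hand":[34,34,34,34,34],"delta_pos":[[0.04,0,0],[0.04,0,0],[0.04,0,0],[0.03,0,0],[0,0,0]],"turn":[0,0,0,0,0]}' 50
python3 -c "
from stage import *
bub('9'); r,s=mounts(); crop('pics/s30.png',s,110,230,250,390,5)
P=cloud(s); hsv=cv2.cvtColor(s['pixels'],cv2.COLOR_RGB2HSV)
m=cv2.inRange(hsv,(122,90,40),(155,255,255)); n,l,st,ce=cv2.connectedComponentsWithStats(m)
for i in range(1,n):
  if st[i,4]>=12: q=P[l==i]; print(ce[i].round(1),np.median(q,0).round(4),(ws(np.median(q,0))+[0,.035]).round(4))
"
```

```text
clock: 52.55
tcp_pos: [0.4836, -0.0461, 0.1895]
orientation: [-0.001, 0.681, 0.732, -0.001]
wrist_force: [0.8, 0.2, -0.3]
finger_gap: 0.0341
clock: 52.97
tcp_pos: [0.4677, 0.0736, 0.2134]
orientation: [0.0, 0.681, 0.732, 0.0]
wrist_force: [0.4, 0.0, 0.5]
finger_gap: 0.0339
clock: 53.38
tcp_pos: [0.4585, 0.1959, 0.2129]
orientation: [-0.0, 0.679, 0.734, 0.0]
wrist_force: [0.4, -0.5, 0.2]
finger_gap: 0.0343
clock 53.4 tcp [0.4586 0.1942 0.2128] yawY 4.4 gap 0.0341 F [-0.6 -0.4  0.5] j [ 0.24  0.18 -0.21  1.19 -0.    1.73]
need tool units [0.00e+00 1.00e-04 2.41e-01] dist 0.1928
tcp stand [-0.13853751  0.20730595]
top [337.8 151.5] 33 bench [ 0.7049 -0.0607] tray [ 0.0684 -0.0247]
top [330.2 158.2] 33 bench [ 0.6835 -0.0349] tray [0.05   0.0012]
top [331.9 167.9] 35 bench [ 0.6504 -0.0385] tray [0.0183 0.0001]
side [277.9 162.9] 29 bench [ 0.7187 -0.1259] tray [ 0.0669 -0.0264]
side [280.9 169.6] 27 bench [ 0.6967 -0.0988] tray [0.0483 0.0002]
[277.9 162.9] [ 0.6821 -0.0581  0.0842] [ 0.0659 -0.0257]
[280.9 169.6] [ 0.6616 -0.0324  0.085 ] [0.0474 0.0014]
```

View pics/s30.png

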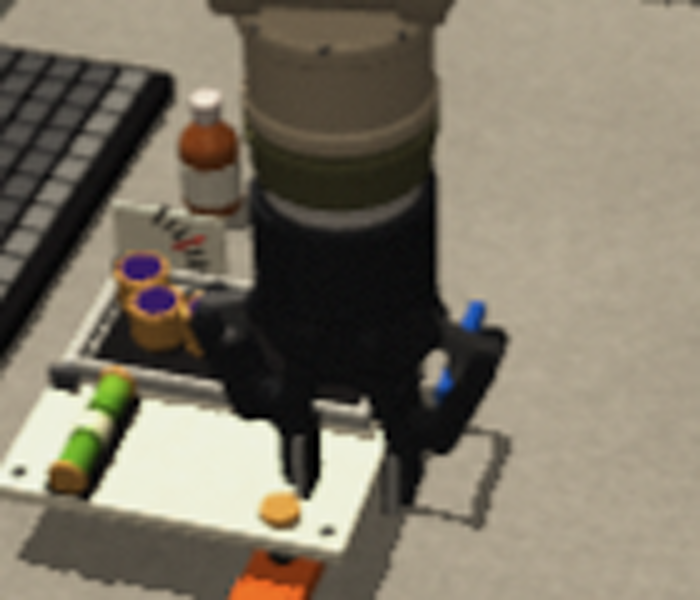

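View pics/b9.png

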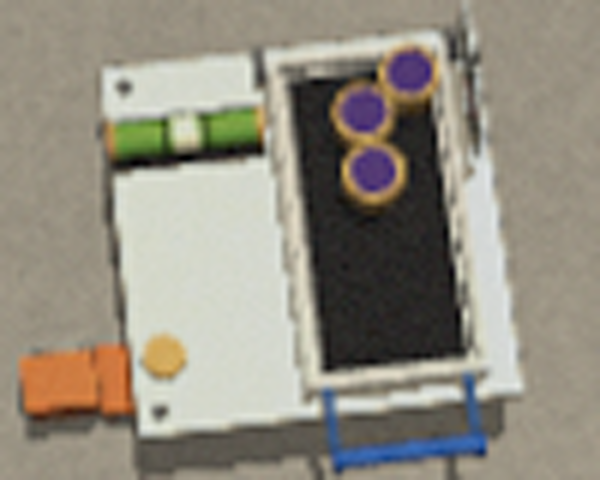

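View pics/v9.png

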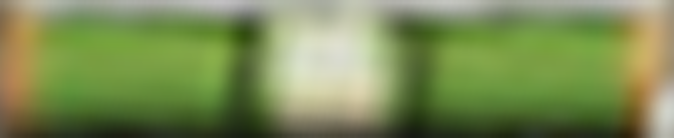

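```bash
python3 -m creep '{"hand":[34,34,34,34,34],"delta_pos":[[0.03,0,0],[0.03,0,0],[0.03,0,0],[0,0,0],[0,0,0]],"turn":[0,0,0,0,0]}' 50
python3 -c "
from stage import *
for c in('top','side'):
  r=env.read_camera(c); P=cloud(r)
  def fit(x0,x1,y0,y1,lo,hi,dark):
    q=[]
    for v in range(120,260):
      for u in range(220,400):
        p=P[v,u]; a=ws(p)
        if x0<a[0]<x1 and y0<a[1]<y1 and lo<p[2]<hi and ((r['pixels'][v,u].max()<60) if dark else (r['pixels'][v,u].min()>110)): q.append([a[0],a[1],p[2]])
    q=np.array(q)
    for _ in range(3):
      A=np.c_[q[:,:2],np.ones(len(q))]; k=np.linalg.lstsq(A,q[:,2],rcond=None)[0]; e=q[:,2]-A@k; q=q[np.abs(e)<2.5*e.std()+1e-4]
    print(c,'tray' if dark else 'plate',len(q),'slope x,y',k[:2].round(4),'std',e.std().round(4))
  fit(-.08,.0,-.075,.005,.045,.08,True); fit(-.09,.03,.03,.095,.04,.065,False)
crop('pics/s31.png',r,110,260,220,400,4); mounts()
print(env.get_state()['clock'])"
```

```text
clock: 53.95
tcp_pos: [0.4541, 0.2637, 0.2125]
orientation: [0.0, 0.681, 0.732, -0.0]
wrist_force: [0.2, 0.1, 0.3]
finger_gap: 0.034
top tray 555 slope x,y [-0.006 -0.009] std 0.0021
top plate 722 slope x,y [ 0.0015 -0.0036] std 0.0022Traceback (most recent call last):
  File "<string>", line 15, in <module>
    fit(-.08,.0,-.075,.005,.045,.08,True); fit(-.09,.03,.03,.095,.04,.065,False)
    ~~~^^^^^^^^^^^^^^^^^^^^^^^^^^^^^^^^^^
  File "<string>", line 13, in fit
    A=np.c_[q[:,:2],np.ones(len(q))]; k=np.linalg.lstsq(A,q[:,2],rcond=None)[0]; e=q[:,2]-A@k; q=q[np.abs(e)<2.5*e.std()+1e-4]
            ~^^^^^^
IndexError: too many indices for array: array is 1-dimensional, but 2 were indexed
```

```bash
python3 -m creep '{"hand":[34,34,34,34,34],"delta_pos":[[0.03,0,0],[0.03,0,0],[0,0,0],[0,0,0],[0,0,0]],"turn":[0,0,0,0,0]}' 50
python3 -c "
from stage import *
r,s=mounts(); cv2.imwrite('pics/t32.png',r['pixels'][:,:,::-1]);crop('pics/s32.png',s,110,260,220,400,4)"
```

```text
clock: 54.47
tcp_pos: [0.4506, 0.3108, 0.2125]
orientation: [0.0, 0.681, 0.732, -0.0]
wrist_force: [-0.6, -0.7, -0.3]
finger_gap: 0.0338
top [337.8 151.5] 33 bench [ 0.7049 -0.0607] tray [ 0.0684 -0.0247]
top [330.2 158.2] 33 bench [ 0.6835 -0.0349] tray [0.05   0.0012]
top [331.9 167.9] 35 bench [ 0.6504 -0.0385] tray [0.0183 0.0001]
```

View pics/t32.png

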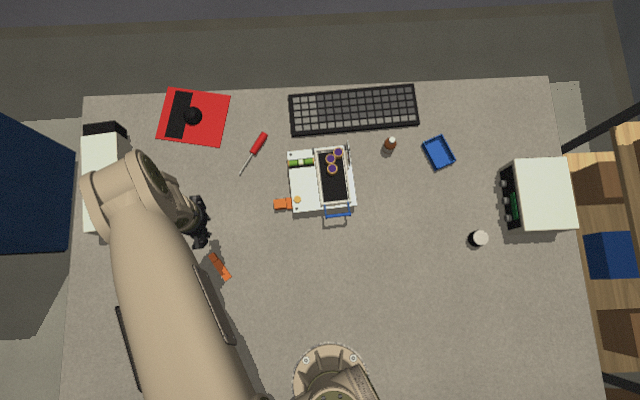

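View pics/s32.png

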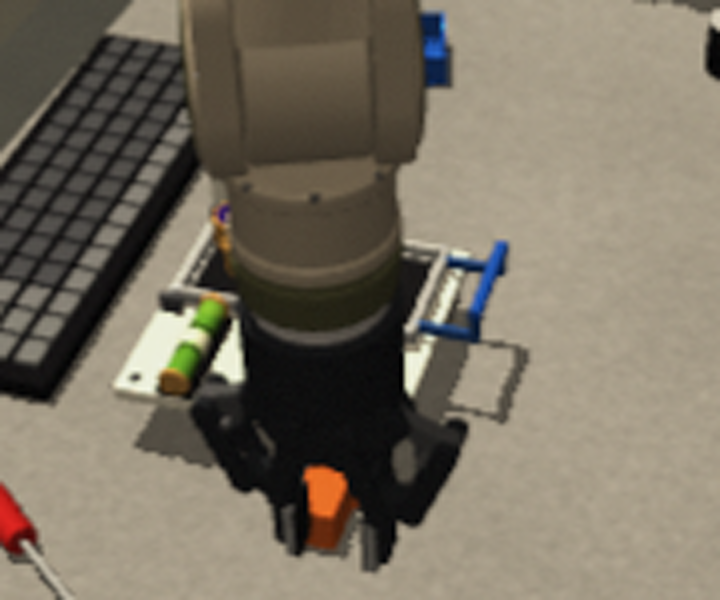

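The full bench has now been seen: three mounts in all, in the tray at px (338,151), (330,158) and (332,168). The shim is under the foot, the bubble is centred, and the gripper is clear of everything. Handing in.

```bash
python3 -c "
from workcell import env
print(env.hand_in(), env.get_state()['clock'])"
```

```text
the job is handed in; nothing more can be done
the job is handed in; nothing more can be done
```

The job is done and handed in at about 55 s of the 210 s; no verdict was reported.

- **Shim and level:** I pushed the 140 mm shim in under the foot, and it stayed there when I let go. The bubble read within about 0.5 mm of centre after release and again after the tray was back down. A plane fit to the depth image put the plate about 3.6 mrad off level, which would be about 1.8 mm of bubble. That fit is noisy, and I trusted the vial picture over it.
- **Mounts:** Three mounts were on the bench and all three went into the tray. One was knocked aside inside the tray but stayed upright on the floor. Two crept towards the hinge wall while the tray was tipped. All three ended upright inside the walls.
- **Tipping:** The tray stood at about 30° from 40.0 s to 49.4 s. The arm position gave 29.8–30.3° and depth gave 29.9–30.1°.
- **Lowering:** I pressed the handle harder than intended as the tray touched down. The wrist read about 69 N, against the 120 N limit. The contact was at the fingers rather than the gripper body, so I don't expect it to count against the 40 N limit, but I couldn't check that.
- **Final state:** Depth shows the tray flat to about 0.006 rad. The bystanders I could see in the last pictures were where they started; the arm hid the white jar there, but I never worked near it. The last side view of the tray was partly blocked by the arm, so the final mount check relies mostly on the top camera.

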